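# Swap the blown power module in a drive chassis

## Robot

A 6-joint arm with a two-finger parallel gripper is mounted at the origin on a cart in front of the work surface, level with it; the furniture and walls round the work are solid. World frame = base frame: x ahead of the robot, y to its left, z up, the work surface at z = 0. Lengths are in m, angles in rad, forces in N, time in s.
With the tool pointing down it reaches from about 0.35 to 0.775 m from the base axis. Payload 5.5 kg.
Tool frame: the origin (TCP) lies midway between the tips of the shut fingers; the grasp point (between the pads) lies 19 mm behind it; z points along the fingers, y is the line along which they close (so a half turn about z gives the same grasp; the last joint's range is limited). The gripper opens to 85 mm and grips with 20 to 120 N. Pads are 22 mm wide; open, the fingers measure 114 mm over their backs; the gripper's body (76 mm by 85 mm) begins 54 mm behind the grasp point. The pads swing forward as they close: fully open they stand 13 mm farther back than shut.
Start: joints at [1.146, 0.313, 0.046, 1.304, 0, 1.431], TCP at [0.162, 0.552, 0.231] pointing down, gripper open.
Joint ranges: [-2.76, 2.76], [-0.86, 1.69], [-1.03, 1.26], [-2.2, 2.34], [-1.47, 1.5], [-3.14, 3.14]. Speed limits (rad/s): [2.57, 2.57, 3.14, 3.14, 3.14, 3.14].

## Interface

Orientations are given as [roll, pitch, yaw] about the fixed x, y, z axes, in that order (R = Rz(yaw) Ry(pitch) Rx(roll)).
In Python, from station import bot gives the robot as it stands.
- The arm moves only by the tool send_rows, never from a script. Its argument "motion" is a list of rows, each an object with "hand": the finger opening in cm, from 0 to 8.54; "travel": the shift along the tool's x, y, z in cm, a list of three; "twist": the turn about the tool's z in degrees. In form: [{"hand": hand, "travel": [dx, dy, dz], "twist": twist}, ...]. A call has 1 to 10 rows; each row shifts and turns the commanded pose from where the row before left it, along the tool's axes as they then stand; what a row does not reach is not made up. A row lasts 1/8 s, in which the tool goes at most 62.5 mm and 10.7 degrees, less where a joint would pass 70% of its speed; a pose out of reach is approached as far as the arm can. A call is refused whole if a number of a shift passes 6.25 or a number of a turn 10.7, either way. A call with a gripper value outside its range is refused whole. The fingers move at their own pace and stop on an object; "squeeze" is the grip in N (left out, the last holds). Time passes only in rows, so rows that do not move let the fingers close. It gives the time, the measured TCP pose, the force, the opening and the grip force at its end, in the units of the state.
- bot.state(): the state, without advancing time (a new reading comes with each control period).
- bot.capture(name): name is "scene" or "side" or "wrist"; returns a dict with "color" (384x512x3 uint8, red, green, blue), "fx", "fy", "cx", "cy" (pixels), "dist_coeffs" ([k1, k2, p1, p2, k3] as OpenCV has them; the pictures are not rectified), "extrinsics" (4x4, takes a point from camera to world coordinates). Camera axes: x right, y up, looking along -z (the intrinsics and any distortion apply to the point x, -y, -z); pixel columns grow to the right and rows downward; lengths in m; the calibration is good to about 2 mm. A picture is of the moment at which its call begins. There is no depth.
- bot.sign_off(): hands the job in; it is judged then, once.
Trained networks look in a picture, given as the dict that the camera call returned (one of the last four; its "shot" number tells which), for a name from the list of things; names that differ only in an ending like _2 or _b are one class to them, and where a whole thing is asked for, a point or a joint stands for the part that bears it (a point fixed in the world has none). Each returns a list of dicts, best first, with "conf" (0 to 1); they miss things now and then, are a little off and sometimes report something else, mostly with a low value. They report only what shows in the picture. A call takes as long as a camera call. They do not tell look-alikes from the thing itself.
- bot.search_frame(picture, query): "position" ([column, row] in pixels, amid what is visible of it).
- bot.regions_of(picture, query): "pixels" (384x512 bool, what is visible of it) and "position" ([column, row] in pixels, amid what is visible of it).
- bot.spot_point(picture, query): "position" ([column, row] in pixels: a listed point, or the origin of a listed thing).
The state is a dict: "clock": time; "joints": joint angles; "joint_vel": joint speeds; "tau": joint torques, N m; "tool_pos": TCP position; "tcp_rot": TCP orientation; "ft_force": force on the tool from outside, world axes, zero at the start; "wrist_torque": the same for the moment, N m; "grip_width": finger opening in m; "grip_force": force on a finger pad.
Only numpy, scipy, OpenCV 4.12 (cv2) and the standard library are available. Lean on these libraries where they do the work, as an engineer would, in place of code of your own. Each camera call takes 0.05 s, during which the arm holds its last target. There are 200 camera calls.

## Task

Replace the blown, scorched power module in the open drive chassis: first lift out the capacitor and the transformer that crowd it and stand both upright on the blue mat, then take out the scorched module and lay it flat in the red tray. Seat the new module from the black foam in its place, between the corner guides, and only then stand the capacitor back in its cup and the transformer back in its cradle, all fully home. Never let the capacitor or the transformer tip over.

Things in the scene. Friction and masses are not known exactly. Their poses are not given: they have to be found in the camera images.
- capacitor_mid (a point): Black electrolytic capacitor can, 36 mm diameter, 64 mm tall (terminals to 70 mm), about 85 g, upright. Point: on its axis, 32 mm above its foot; z is its axis. It starts in the grey cup on the chassis, 12 mm from the scorched module: too narrow for a finger, so hold it along the module's long direction.
- transformer_mid (a point): Mains transformer, black iron core, yellow winding, about 0.32 kg, upright. Core 58 mm along its own y, 24 mm along its x, 48 mm high; the winding bulges to 46 mm along x, 9 to 39 mm above the foot, over the middle 34 mm of y. Point: its centre, 24 mm above the foot. It starts in the dark steel cradle, 7 mm from the scorched module; hold it across the 58 mm core ends.
- blown_mid (a point): Blown power module: beige block on a copper base plate, three metal screw posts and a black scorch mark on top; 180 g. 94 mm along its own y, 34 mm along its x; body 80 x 34 mm, 3 to 29 mm above the foot, posts to 34 mm. Point: its centre, 15 mm above the foot. It starts in the module seat. Hold it across the 34 mm, mid-length.
- new_mid (a point): New power module: shape and size of the blown one, clean, no scorch mark. It starts on a black foam pad 8 mm thick (62 x 120 mm) behind the mat and the tray, its length about across the robot's view. Point: its centre, 15 mm above the foot; its own y is along the 94 mm. Farther back a shelf overhangs the worktop, its front edge 0.685 m ahead of the robot, 0.37 m up: keep arm and wrist in front of it.
- chassis: Open drive chassis: shallow aluminium pan fixed to the worktop, 160 mm along its x, 178 mm along its y; side flanges 16 mm and rear flange 30 mm high. Origin: on the worktop below the module seat's centre. Four brass standoffs, 39 mm high over the worktop, at x +-46, y +-28.5 mm. Fixed terminal blocks and a grey film capacitor (33 mm high) along its rear, x beyond 62 mm.
- module_seat (a point): Seat of the module: steel plate 108 x 46 mm amid the chassis. Point: centre of its upper face, 9 mm above the worktop, where the middle of a module's underside belongs; x along the module's length, y toward the cup or cradle, z up. Corner and end guides lean outward, 8 mm above the seat; 2.5 mm clearance a side at their feet. Flanks free of guides 23 mm either side of the middle.
- cup_floor (a point): Grey plastic cup on the chassis for the capacitor. Point: centre of its inner floor, 5 mm above the worktop, where the capacitor's foot rests. Inner diameter 42 mm at the floor, flaring to 52 mm at the rim, which is 11 mm above the floor. It is bolted 47 mm from the middle of the module seat, on one or the other side (y) of it.
- cradle_floor (a point): Dark steel cradle on the chassis for the transformer, across the module seat from the cup, 47 mm from its middle. Point: centre of its floor, 4.5 mm above the worktop, where the transformer's foot rests; the 58 mm of the core lie along its x (parallel to the module's length). Fins lean outward and stand 10 mm above the floor; about 3 mm clearance a side at their feet.
- mat_top (a point): Blue antistatic mat fixed flat on the worktop beside the red tray, 130 mm along its x, 150 mm along its y, 2 mm thick. Point: the centre of its upper face. Both cleared parts fit on it side by side along its y. An oscilloscope 170 mm tall stands on the worktop between mat and chassis, 0.54 to 0.7 m ahead of the robot: carry things over or in front of it.
- tray_floor (a point): Red open tray for faulty parts, fixed, 110 mm along its x, 140 mm along its y, 26 mm high, walls 3 mm. Point: the centre of its inner floor, 3 mm above the worktop. Mat and tray lie side by side to the left of the chassis, in either order.
Things that resemble listed ones, but are neither listed nor needed, are in the scene too. What is shaped like the part that bears transformer_mid but green is not meant.

How it is judged:
By the outcome, as a careful person would: the job done as asked, in the order asked, and still so for the second after the job is handed in, with the robot touching nothing.
It also fails if it takes over 147 s, if anything falls off the work surface, if the arm or the gripper's body presses on something with over 40 N, if the wrist force passes 120 N, or if a joint passes its speed limit or range.

## Working session

There is one attempt and no reset: what is moved stays moved. The work goes in short steps, Python scripts to look and compute and a tool call to move; the robot and the scene stay as the last step left them, time stands still between calls to the robot, and variables do not carry over. Pictures are saved under pics/ and viewed, at most 14 in all, crops included, and the job is handed in when it is done.

Besides the shell and the picture viewer there is one more tool, called as a command line: name --argument value ..., lists and objects as JSON in quotes. send_rows: Moves the arm, as the interface text tells. Its arguments: {"type":"object","properties":{"motion":{"type":"array"},"squeeze":{"type":"number"}},"required":["motion"]}

```bash
mkdir -p pics; ls; cat > h.py <<'E'
import numpy as np, cv2
from station import bot
def ray(c,px):
    K=np.array([[c["fx"],0,c["cx"]],[0,c["fy"],c["cy"]],[0,0,1.]])
    u=cv2.undistortPoints(np.array([[px]],float),K,np.array(c["dist_coeffs"],float))[0,0]
    E=np.array(c["extrinsics"]); d=E[:3,:3]@np.array([u[0],-u[1],-1.]); return E[:3,3],d
def at(c,px,z):
    o,d=ray(c,px); return o+d*(z-o[2])/d[2]
def proj(c,p):
    K=np.array([[c["fx"],0,c["cx"]],[0,c["fy"],c["cy"]],[0,0,1.]]); E=np.array(c["extrinsics"])
    q=E[:3,:3].T@(np.asarray(p,float)-E[:3,3]); q=q*[1,-1,-1]
    return cv2.projectPoints(q.reshape(1,1,3),np.zeros(3),np.zeros(3),K,np.array(c["dist_coeffs"],float))[0][0,0]
def save(c,n,crop=None,s=1):
    im=c["color"][:,:,::-1]
    if crop: im=im[crop[1]:crop[3],crop[0]:crop[2]]
    cv2.imwrite(f"pics/{n}.png",cv2.resize(im,None,fx=s,fy=s,interpolation=cv2.INTER_CUBIC))
Z=dict(capacitor_mid=.037,transformer_mid=.0285,blown_mid=.024,new_mid=.023,chassis=0,module_seat=.009,cup_floor=.005,cradle_floor=.0045,mat_top=.002,tray_floor=.003)
E
python3 - <<'E'
from h import *
for n in ("scene","side"):
    c=bot.capture(n); save(c,n+"0",s=1.5)
    print(n,np.round(c["extrinsics"],3).tolist(),c["fx"])
    for q in Z:
        for r in bot.spot_point(c,q)[:3]: print(q,round(r["conf"],2),np.round(r["position"]),np.round(at(c,r["position"],Z[q])[:2],4))
print(bot.state())
E
```

```text
pics
scene [[0.759, 0.471, -0.449, -0.176], [-0.65, 0.527, -0.547, -0.918], [-0.021, 0.707, 0.707, 1.126], [0.0, 0.0, 0.0, 1.0]] 454.21415978432196
capacitor_mid 0.73 [309. 217.] [ 0.5437 -0.2711]
capacitor_mid 0.71 [304. 222.] [ 0.5182 -0.2771]
transformer_mid 0.66 [328. 237.] [ 0.5376 -0.3639]
transformer_mid 0.66 [369. 300.] [ 0.4603 -0.5903]
blown_mid 0.84 [315. 228.] [ 0.5336 -0.3081]
new_mid 0.52 [226. 141.] [0.5926 0.2275]
chassis 0.59 [314. 234.] [ 0.5317 -0.3098]
module_seat 0.95 [316. 232.] [ 0.5347 -0.3132]
cup_floor 0.38 [304. 224.] [ 0.5334 -0.2628]
cradle_floor 0.52 [331. 237.] [ 0.5604 -0.3566]
mat_top 0.76 [203. 163.] [0.4627 0.2041]
tray_floor 0.94 [176. 142.] [0.4547 0.374 ]
side [[0.558, 0.34, -0.757, -0.856], [-0.829, 0.199, -0.522, -1.048], [-0.027, 0.919, 0.393, 0.777], [0.0, 0.0, 0.0, 1.0]] 497.00990275721153
capacitor_mid 0.51 [304. 212.] [ 0.5323 -0.2739]
transformer_mid 0.57 [382. 246.] [ 0.4495 -0.5946]
transformer_mid 0.56 [329. 221.] [ 0.5248 -0.3748]
blown_mid 0.47 [317. 222.] [ 0.5069 -0.3386]
blown_mid 0.22 [325. 226.] [ 0.4932 -0.3755]
new_mid 0.63 [2
[... 312 characters left out ...]
 [187. 202.] [0.4423 0.2017]
{'clock': 1.1, 'joints': array([1.14643263e+00, 3.13196375e-01, 4.61151880e-02, 1.30359558e+00,
       5.77076959e-06, 1.43121443e+00]), 'joint_vel': array([-0.00150845,  0.00046031,  0.00045999,  0.00196818,  0.00051253,
        0.00026252]), 'tau': array([-1.82991503e-04, -4.80478549e+01,  2.98818558e+01,  4.85222808e-04,
       -2.85031583e-04,  9.61367647e-06]), 'tool_pos': array([0.16156364, 0.55188777, 0.23133147]), 'tcp_rot': array([3.14147346e+00, 1.09193627e-05, 2.85681085e+00]), 'ft_force': array([-0.84153521,  0.18167329,  0.64613044]), 'wrist_torque': array([ 0.02730861,  0.06335151, -0.00674129]), 'grip_force': 0.0, 'grip_width': 0.08512901350946764}
```

View pics/scene0.png

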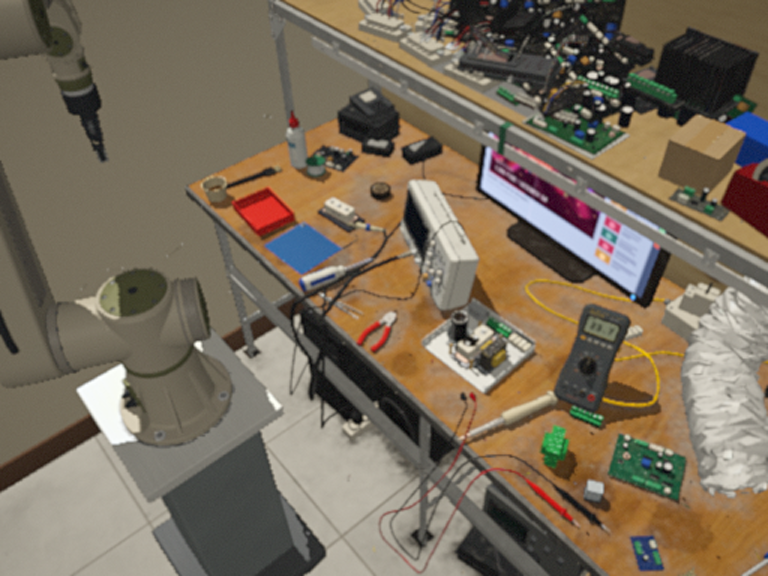

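The scene picture (1.5x) shows the chassis at about (478,345), the black capacitor on its left (459,322) and the transformer with yellow winding on its right (492,352). The green look-alike at (555,445) is not meant. The mat is at (303,247) and the tray at (263,212). I'm moving over the chassis for a closer look.

send_rows --motion '[{"hand":8.5,"travel":[0,0,-1],"twist":10.5},{"hand":8.5,"travel":[0,0,-1],"twist":10.5},{"hand":8.5,"travel":[0,0,-1],"twist":10.5},{"hand":8.5,"travel":[0,0,-1],"twist":10.5},{"hand":8.5,"travel":[0,0,-1],"twist":10.5},{"hand":8.5,"travel":[0,0,-1],"twist":10.5},{"hand":8.5,"travel":[0,0,-1],"twist":10.7}]'

```text
clock: 1.98
tool_pos: [0.1616, 0.5518, 0.3017]
tcp_rot: [3.142, -0.0, 1.564]
ft_force: [0.4, -0.5, -0.5]
grip_width: 0.0849
grip_force: 0.0
```

send_rows --motion '[{"hand":8.5,"travel":[-4.5,4,0],"twist":0},{"hand":8.5,"travel":[-4.5,4,0],"twist":0},{"hand":8.5,"travel":[-4.5,4,0],"twist":0},{"hand":8.5,"travel":[-4.5,4,0],"twist":0},{"hand":8.5,"travel":[-4.5,4,0],"twist":0},{"hand":8.5,"travel":[-5.3,1,0],"twist":0},{"hand":8.5,"travel":[-5.3,1,0],"twist":0},{"hand":8.5,"travel":[-5.3,1,0],"twist":0},{"hand":8.5,"travel":[-5.3,1,0],"twist":0},{"hand":8.5,"travel":[-5.3,1,0],"twist":0}]'

```text
clock: 3.22
tool_pos: [0.4115, 0.0601, 0.3016]
tcp_rot: [3.141, -0.0, 1.571]
ft_force: [0.5, -0.1, 0.0]
grip_width: 0.0848
grip_force: 0.0
```

send_rows --motion '[{"hand":8.5,"travel":[-5.3,1,0],"twist":0},{"hand":8.5,"travel":[-5.3,1,0],"twist":0},{"hand":8.5,"travel":[-5.3,1,0],"twist":0},{"hand":8.5,"travel":[-5.3,1,0],"twist":0},{"hand":8.5,"travel":[-5.3,1,0],"twist":0},{"hand":8.5,"travel":[-5.3,1,0],"twist":0},{"hand":8.5,"travel":[-5.3,1,0],"twist":0},{"hand":8.5,"travel":[0,0,0],"twist":0}]'

```text
clock: 4.22
tool_pos: [0.4814, -0.3128, 0.2997]
tcp_rot: [-3.141, -0.0, 1.566]
ft_force: [0.3, 1.0, 0.6]
grip_width: 0.0849
grip_force: 0.0
```

```bash
cat > look.py <<'E'
from h import *
import sys
c=bot.capture("wrist"); save(c,sys.argv[1],s=1.5)
print(np.round(c["extrinsics"],3).tolist(),round(c["fx"]))
for q in (sys.argv[2:] or Z):
    for r in bot.spot_point(c,q)[:3]: print(q,round(r["conf"],2),np.round(r["position"]),np.round(at(c,r["position"],Z[q])[:2],4))
s=bot.state(); print(s["clock"],s["tool_pos"],s["tcp_rot"])
E
python3 look.py w1
```

```text
[[1.0, 0.004, 0.002, 0.482], [-0.004, 0.961, 0.277, -0.242], [-0.001, -0.277, 0.961, 0.442], [0.0, 0.0, 0.0, 1.0]] 269
capacitor_mid 0.73 [287. 130.] [ 0.533  -0.2622]
transformer_mid 0.88 [243. 308.] [ 0.4647 -0.5799]
transformer_mid 0.75 [289. 193.] [ 0.5415 -0.3622]
blown_mid 0.74 [286. 159.] [ 0.5355 -0.3081]
chassis 0.7 [288. 157.] [ 0.5422 -0.3087]
module_seat 0.84 [290. 160.] [ 0.5428 -0.3121]
cup_floor 0.71 [289. 132.] [ 0.5416 -0.2669]
cradle_floor 0.58 [286. 188.] [ 0.539  -0.3593]
tray_floor 0.55 [288. 155.] [ 0.5409 -0.3043]
4.775 [ 0.48139515 -0.30860059  0.30165507] [3.14114415e+00 2.65381724e-04 1.57134343e+00]
```

View pics/w1.png

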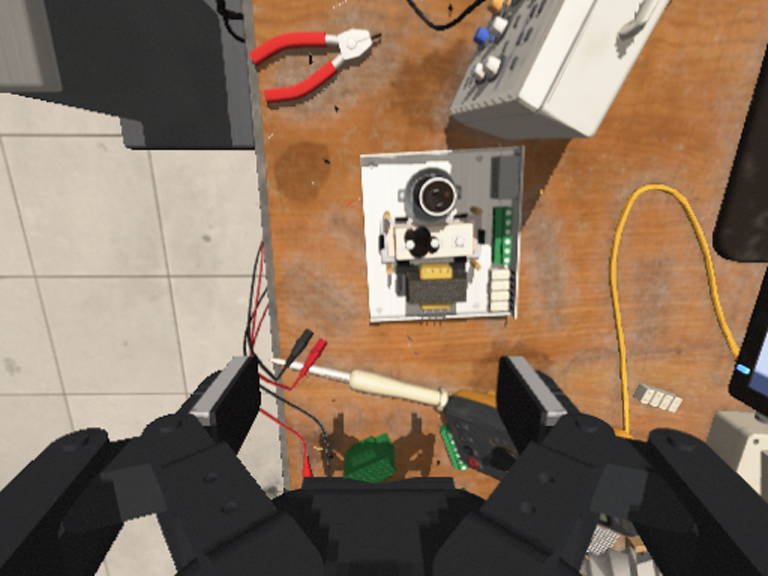

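The wrist view shows the chassis nearly square to the image and turned about +3°. The capacitor top is at (437,195), the scorched module at (430,240) and the transformer at (437,285). The green look-alike lies outside the chassis at (370,458). I'm going closer to refine the poses.

send_rows --motion '[{"hand":8.5,"travel":[3,3,4],"twist":0},{"hand":8.5,"travel":[3,3,4],"twist":0},{"hand":8.5,"travel":[0,0,0],"twist":0},{"hand":8.5,"travel":[0,0,0],"twist":0}]'

```text
clock: 5.28
tool_pos: [0.5414, -0.2492, 0.2218]
tcp_rot: [-3.142, 0.0, 1.571]
ft_force: [0.3, 0.2, -0.4]
grip_width: 0.0849
grip_force: 0.0
```

```bash
python3 look.py w2; python3 - <<'E'
from h import *
c=bot.capture("wrist")
for q in ("capacitor_mid","transformer_mid","blown_mid","chassis"):
    for r in bot.regions_of(c,q)[:2]:
        m=r["pixels"].astype(np.uint8); cn=max(cv2.findContours(m,0,2)[0],key=cv2.contourArea)
        print(q,round(r["conf"],2),np.round(r["position"]),m.sum(),cv2.minAreaRect(cn))
E
```

```text
[[1.0, -0.001, -0.001, 0.542], [0.001, 0.961, 0.278, -0.178], [0.0, -0.278, 0.961, 0.364], [0.0, 0.0, 0.0, 1.0]] 269
capacitor_mid 0.8 [246. 186.] [ 0.5349 -0.2644]
transformer_mid 0.63 [250. 254.] [ 0.5397 -0.3635]
blown_mid 0.67 [249. 216.] [ 0.5384 -0.3097]
blown_mid 0.3 [248. 186.] [ 0.5366 -0.268 ]
cradle_floor 0.73 [253. 241.] [ 0.5439 -0.3558]
5.825 [ 0.54123659 -0.24947115  0.2214348 ] [3.14133856e+00 3.18827439e-05 1.57012234e+00]
capacitor_mid 0.75 [248. 188.] 978 ((246.5, 186.5), (39.0, 29.0), 90.0)
transformer_mid 0.77 [252. 251.] 1521 ((251.0, 251.0), (38.0, 44.0), 90.0)
blown_mid 0.77 [252. 216.] 1861 ((249.19464111328125, 216.3734130859375), (29.9501953125, 67.31114959716797), 86.69812774658203)
chassis 0.97 [279. 195.] 9029 ((255.04698181152344, 210.3841552734375), (126.35954284667969, 124.9845962524414), 89.44908905029297)
```

View pics/w2.png

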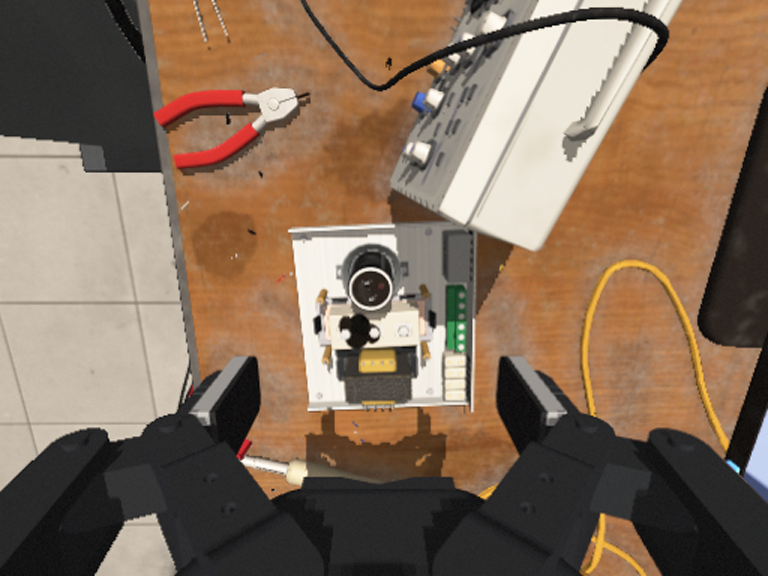

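```bash
python3 - <<'E'
from h import *
c=bot.capture("wrist")
f=lambda n,x,y,z:print(n,np.round(at(c,(x/1.5,y/1.5),z)[:2],4))
f("capTop",371,288,.069)
f("xfTopL",345,386,.0525);f("xfTopR",411,386,.0525);f("xf top c",378,388,.0525)
for n,x,y in(("soFL",322,296),("soNL",325,355),("soFR",425,292),("soNR",427,350)):f(n,x,y,.039)
f("mod TL",331,312,.038);f("mod TR",418,306,.038);f("mod BR",418,345,.038);
f("flNL",308,410,.016);f("flFL",290,230,.016);f("flNR",473,410,.03);f("flFR",473,228,.03)
f("scope1",540,248,.17);f("scope2",470,222,.17);f("scope3",393,187,.0);f("scope3",393,187,.03);f("scope3",393,187,.17)
E
```

```text
capTop [ 0.5367 -0.2624]
xfTopL [ 0.5136 -0.3551]
xfTopR [ 0.5706 -0.3551]
xf top c [ 0.5421 -0.357 ]
soFL [ 0.4948 -0.2779]
soNL [ 0.4954 -0.3323]
soFR [ 0.5816 -0.2744]
soNR [ 0.5851 -0.3275]
mod TL [ 0.5018 -0.2926]
mod TR [ 0.5761 -0.2872]
mod BR [ 0.5771 -0.3232]
flNL [ 0.4733 -0.4021]
flFL [ 0.4662 -0.2255]
flNR [ 0.6317 -0.3931]
flFR [ 0.6205 -0.222 ]
scope1 [ 0.6205 -0.2134]
scope2 [ 0.5858 -0.2008]
scope3 [ 0.5552 -0.1901]
scope3 [ 0.5541 -0.1891]
scope3 [ 0.5488 -0.1846]
```

```bash
python3 - <<'E'
from h import *
c=bot.capture("wrist"); save(c,"w2crop",(180,140,340,290),5)
E
```

```text
(no output)
```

View pics/w2crop.png

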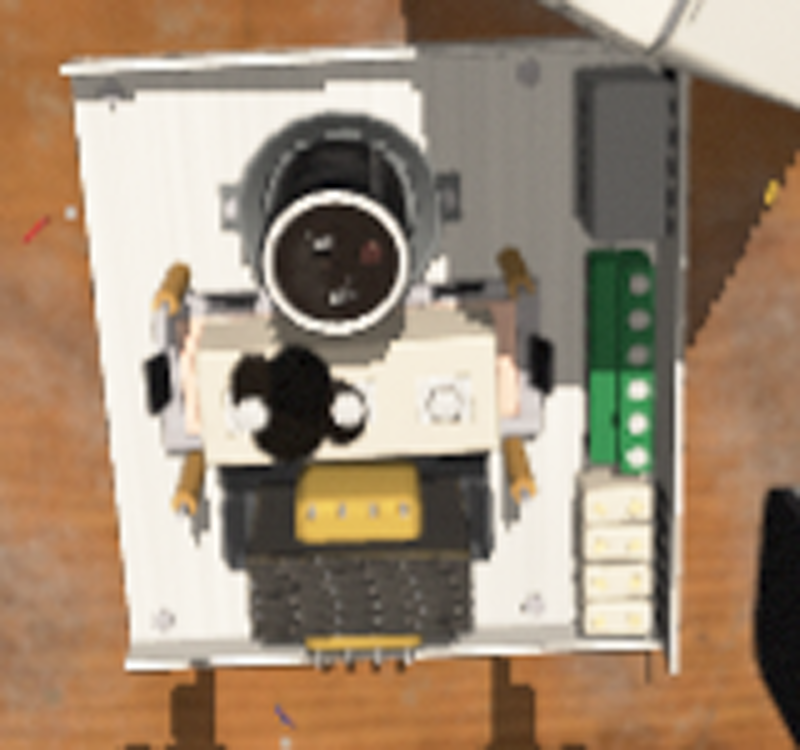

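```bash
python3 - <<'E'
from h import *
c=bot.capture("wrist")
f=lambda x,y,z:at(c,(180+x/5-.4,140+y/5-.4),z)[:2]
print("cap",f(337,262,.069))
so=np.array([f(167,300,.039),f(185,500,.039),f(524,285,.039),f(522,488,.039)]);print(so)
m=np.array([[-46,28.5],[-46,-28.5],[46,28.5],[46,-28.5]])/1000
A=m;B=so-so.mean(0);a=np.arctan2((A[:,0]*B[:,1]-A[:,1]*B[:,0]).sum(),(A*B).sum());print("so c",so.mean(0),np.degrees(a))
mo=np.array([f(200,350,.038),f(217,468,.038),f(495,332,.038),f(498,452,.038)]);print("mod",mo, mo.mean(0))
xf=np.array([f(252,562,.0525),f(256,645,.0525),f(470,556,.0525),f(470,632,.0525)]);print("xf",xf,xf.mean(0))
po=np.array([f(250,413,.043),f(349,409,.043),f(446,403,.043)]);print("posts",po)
print("rear flange top",f(688,75,.03),f(675,672,.03))
print("front/sides", f(65,68,.016),f(130,665,.016))
E
```

```text
cap [ 0.53630894 -0.26235526]
[[ 0.49261002 -0.28092637]
 [ 0.49518357 -0.33649279]
 [ 0.58302868 -0.27694227]
 [ 0.58439218 -0.33301804]]
so c [ 0.53880361 -0.30684487] 2.278246540607361
mod [[ 0.50040811 -0.2947237 ]
 [ 0.50381433 -0.32773281]
 [ 0.57615387 -0.28983095]
 [ 0.57786872 -0.32315323]] [ 0.53956126 -0.30886017]
xf [[ 0.51374399 -0.34741884]
 [ 0.51426637 -0.37160559]
 [ 0.56986947 -0.34570425]
 [ 0.5703633  -0.36775735]] [ 0.54206079 -0.35812151]
posts [[ 0.51331425 -0.31008415]
 [ 0.53874068 -0.30898298]
 [ 0.56360256 -0.30732912]]
rear flange top [ 0.62303504 -0.22515519] [ 0.63074765 -0.39414525]
front/sides [ 0.46531551 -0.22532936] [ 0.47382263 -0.40088258]
```

send_rows --motion '[{"hand":8.5,"travel":[0,0,0],"twist":-10.2},{"hand":8.5,"travel":[0,0,0],"twist":-10.2},{"hand":8.5,"travel":[0,0,0],"twist":-10.2},{"hand":8.5,"travel":[0,0,0],"twist":-10.2},{"hand":8.5,"travel":[0,0,0],"twist":-10.2},{"hand":8.5,"travel":[0,0,0],"twist":-10.2},{"hand":8.5,"travel":[0,0,0],"twist":-10.2},{"hand":8.5,"travel":[0,0,0],"twist":-10.2},{"hand":8.5,"travel":[0,0,0],"twist":-10.2},{"hand":8.5,"travel":[0,0,0],"twist":-10.2}]'

```text
clock: 7.48
tool_pos: [0.5414, -0.2492, 0.2212]
tcp_rot: [3.141, 0.0, -2.927]
ft_force: [0.4, -0.0, 0.0]
grip_width: 0.085
grip_force: 0.0
```

send_rows --motion '[{"hand":8.5,"travel":[0,0,0],"twist":-10.2},{"hand":8.5,"travel":[0,0,0],"twist":-10.2},{"hand":8.5,"travel":[0,0,0],"twist":-10.2},{"hand":8.5,"travel":[0,0,0],"twist":-10.2},{"hand":8.5,"travel":[0,0,0],"twist":-10.2},{"hand":8.5,"travel":[0,0,0],"twist":-10.2},{"hand":8.5,"travel":[0,0,0],"twist":-10.2},{"hand":8.5,"travel":[0,0,0],"twist":-9.4},{"hand":8.5,"travel":[0,0,0],"twist":0},{"hand":8.5,"travel":[0,0,0],"twist":0}]'

```text
clock: 8.72
tool_pos: [0.5413, -0.2492, 0.2213]
tcp_rot: [-3.142, 0.0, -1.525]
ft_force: [0.7, 0.5, 0.3]
grip_width: 0.0849
grip_force: 0.0
```

```bash
cat > go.py <<'E'
# python3 go.py x y z [yawdeg]: move in tool cm/deg
from h import *
import sys
def go(x,y,z,yaw=None):
    s=bot.state(); p=s["tool_pos"]; w=s["tcp_rot"][2]; d=np.array([x,y,z])-p
    t=np.array([np.cos(w)*d[0]+np.sin(w)*d[1],np.sin(w)*d[0]-np.cos(w)*d[1],-d[2]])*100
    print("t",round(s["clock"],2),"pos",np.round(p,4),"yaw",round(np.degrees(w),2),"travel cm",np.round(t,2),
      "twist", None if yaw is None else round((np.degrees(w)-yaw+180)%360-180,2), "grip",round(s["grip_width"],4),round(s["grip_force"],1))
if __name__=="__main__": go(*map(float,sys.argv[1:]))
E
python3 go.py .5365 -.262 .028 -87.2; python3 look.py w3 capacitor_mid blown_mid transformer_mid cup_floor cradle_floor module_seat
python3 - <<'E'
from h import *
c=bot.capture("wrist"); save(c,"w3crop",(150,130,390,310),3.3)
E
```

```text
t 8.72 pos [ 0.5413 -0.2492  0.2213] yaw -87.37 travel cm [ 1.25  0.54 19.33] twist -0.17 grip 0.0849 0.0
[[-0.999, 0.045, 0.012, 0.545], [-0.046, -0.959, -0.279, -0.32], [-0.0, -0.279, 0.96, 0.364], [0.0, 0.0, 0.0, 1.0]] 269
capacitor_mid 0.61 [260. 163.] [ 0.5322 -0.2637]
blown_mid 0.61 [257. 123.] [ 0.5381 -0.3103]
transformer_mid 0.81 [254.  83.] [ 0.5442 -0.3551]
transformer_mid 0.71 [256. 121.] [ 0.5389 -0.3128]
cup_floor 0.73 [258. 158.] [ 0.5341 -0.2641]
9.075 [ 0.54133775 -0.24922259  0.22126923] [-3.14154546e+00  1.20504213e-04 -1.52266622e+00]
```

View pics/w3crop.png

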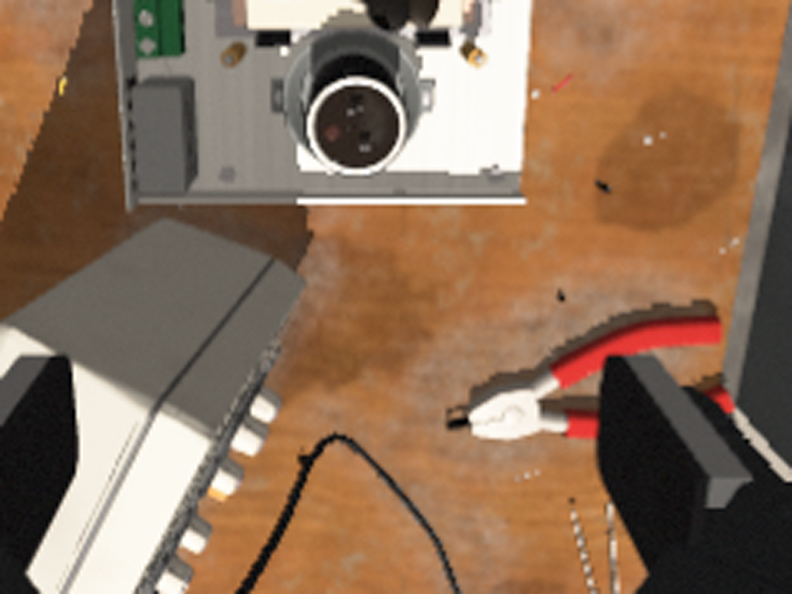

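```bash
python3 - <<'E'
from h import *
c=bot.capture("wrist")
f=lambda x,y,z:at(c,(150+x/3.3-.35,130+y/3.3-.35),z)[:2].round(4)
print(f(355,125,.069),"cup wing mid",f(353,96,.012),"scope",f(168,218,.0),f(305,278,0),f(305,278,.03),"top",f(8,325,.17),f(215,432,.17))
E
python3 go.py .5365 -.2622 .027 -87.2
```

```text
[ 0.5363 -0.2639] cup wing mid [ 0.536  -0.2647] scope [ 0.6121 -0.2065] [ 0.5524 -0.182 ] [ 0.5518 -0.1933] top [ 0.6186 -0.2311] [ 0.5694 -0.205 ]
t 9.18 pos [ 0.5413 -0.2493  0.2213] yaw -87.23 travel cm [ 1.27  0.54 19.43] twist -0.03 grip 0.0847 0.0
```

send_rows --motion '[{"hand":8.5,"travel":[1.34,0.55,4],"twist":0},{"hand":8.5,"travel":[0,0,5],"twist":0},{"hand":8.5,"travel":[0,0,5],"twist":0},{"hand":8.5,"travel":[0,0,3],"twist":0},{"hand":8.5,"travel":[0,0,2.4],"twist":0},{"hand":8.5,"travel":[0,0,0],"twist":0}]'

```text
clock: 9.93
tool_pos: [0.5349, -0.2618, 0.0252]
tcp_rot: [3.138, 0.003, -1.522]
ft_force: [0.2, -0.7, 0.2]
grip_width: 0.0849
grip_force: 0.0
```

send_rows --squeeze 30 --motion '[{"hand":6,"travel":[0,0,0],"twist":0},{"hand":4.5,"travel":[0,0,0],"twist":0},{"hand":3,"travel":[0,0,0],"twist":0},{"hand":3,"travel":[0,0,0],"twist":0},{"hand":3,"travel":[0,0,0],"twist":0},{"hand":3,"travel":[0,0,0],"twist":0},{"hand":3,"travel":[0,0,0],"twist":0}]'

```text
clock: 10.8
tool_pos: [0.5373, -0.2634, 0.0286]
tcp_rot: [-3.14, -0.001, -1.522]
ft_force: [0.4, 0.4, 6.2]
grip_width: 0.035
grip_force: 30.2
```

send_rows --motion '[{"hand":3,"travel":[0,0,-2],"twist":0},{"hand":3,"travel":[0,0,-4],"twist":0},{"hand":3,"travel":[0,0,-5.5],"twist":0},{"hand":3,"travel":[0,0,-5.5],"twist":0},{"hand":3,"travel":[0,0,-5.3],"twist":0}]'

```text
clock: 11.42
tool_pos: [0.5362, -0.2627, 0.2522]
tcp_rot: [-3.141, -0.0, -1.522]
ft_force: [1.4, 0.1, -1.0]
grip_width: 0.035
grip_force: 30.1
```

send_rows --motion '[{"hand":3,"travel":[-3,0.5,0],"twist":0},{"hand":3,"travel":[-5.6,0.95,0],"twist":0},{"hand":3,"travel":[-5.6,0.95,0],"twist":0},{"hand":3,"travel":[-5.6,0.95,0],"twist":0},{"hand":3,"travel":[-5.6,0.95,0],"twist":0},{"hand":3,"travel":[-5.6,0.95,0],"twist":0},{"hand":3,"travel":[-5.6,0.95,0],"twist":0},{"hand":3,"travel":[-3.5,0.5,0],"twist":0},{"hand":3,"travel":[0,0,0],"twist":0},{"hand":3,"travel":[0,0,0],"twist":0}]'

```text
clock: 12.68
tool_pos: [0.4501, 0.1341, 0.2503]
tcp_rot: [-3.141, -0.0, -1.522]
ft_force: [-1.1, 0.5, 0.1]
grip_width: 0.0354
grip_force: 30.2
```

```bash
python3 look.py w4 mat_top tray_floor new_mid capacitor_mid; python3 go.py .45 .16 .25
python3 - <<'E'
from h import *
c=bot.capture("wrist")
for q in ("mat_top","tray_floor","new_mid"):
    for r in bot.regions_of(c,q)[:2]:
        m=r["pixels"].astype(np.uint8); cn=max(cv2.findContours(m,0,2)[0],key=cv2.contourArea)
        b=cv2.boxPoints(cv2.minAreaRect(cn)); z={"mat_top":.002,"tray_floor":.026,"new_mid":.037}[q]
        print(q,round(r["conf"],2),m.sum(),[at(c,p,z)[:2].round(3).tolist() for p in b])
E
```

```text
[[-0.999, 0.048, 0.013, 0.454], [-0.049, -0.959, -0.279, 0.064], [-0.001, -0.279, 0.96, 0.393], [0.0, 0.0, 0.0, 1.0]] 269
mat_top 0.78 [248. 210.] [0.4531 0.2041]
tray_floor 0.7 [243. 304.] [0.4533 0.3755]
new_mid 0.63 [152. 228.] [0.5949 0.2329]
capacitor_mid 0.73 [251. 249.] [0.4453 0.2532]
12.925 [0.45037845 0.13345995 0.25022811] [ 3.14151257e+00  1.95433698e-05 -1.52406642e+00]
t 12.93 pos [0.4504 0.1335 0.2502] yaw -87.32 travel cm [-2.65 -0.09  0.02] twist None grip 0.035 30.2
mat_top 0.68 4513 [[0.522, 0.131], [0.395, 0.125], [0.385, 0.236], [0.523, 0.243]]
tray_floor 0.93 737 [[0.509, 0.383], [0.503, 0.341], [0.397, 0.358], [0.4, 0.402]]
new_mid 0.83 1644 [[0.618, 0.188], [0.578, 0.177], [0.563, 0.267], [0.606, 0.28]]
```

View pics/w4.png

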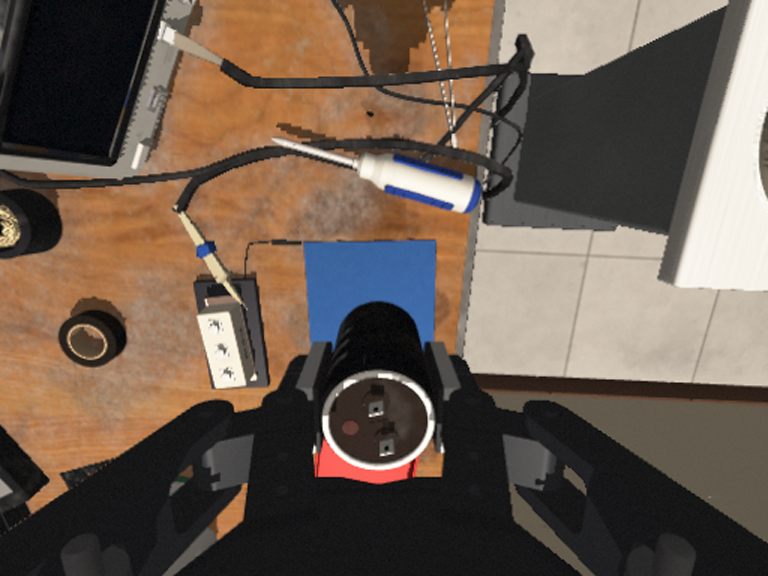

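The view shows the mat's near edge from (304,241) to (436,240), the tray beyond it (red, 365,462), and the new module with three clean posts on its foam at (230,340). I'm standing the capacitor on the nearer half of the mat.

send_rows --motion '[{"hand":3,"travel":[-3.2,-0.8,4],"twist":0},{"hand":3,"travel":[0,0,5.5],"twist":0},{"hand":3,"travel":[0,0,5.5],"twist":0},{"hand":3,"travel":[0,0,4],"twist":0},{"hand":3,"travel":[0,0,2],"twist":0},{"hand":3,"travel":[0,0,1],"twist":0},{"hand":3,"travel":[0,0,0.4],"twist":0},{"hand":3,"travel":[0,0,0],"twist":0},{"hand":3,"travel":[0,0,0],"twist":0}]'

```text
clock: 14.25
tool_pos: [0.4574, 0.1669, 0.0272]
tcp_rot: [-3.14, 0.0, -1.522]
ft_force: [-0.9, -0.0, -0.0]
grip_width: 0.0351
grip_force: 30.2
```

```bash
python3 go.py .4575 .166 .0245
```

```text
t 14.25 pos [0.4574 0.1669 0.0272] yaw -87.22 travel cm [ 0.09 -0.01  0.27] twist None grip 0.0351 30.2
```

send_rows --motion '[{"hand":3,"travel":[0,0,0.15],"twist":0},{"hand":3,"travel":[0,0,0.1],"twist":0},{"hand":3,"travel":[0,0,0],"twist":0}]'

```text
clock: 14.62
tool_pos: [0.4573, 0.167, 0.0256]
tcp_rot: [-3.139, 0.0, -1.522]
ft_force: [-2.3, -0.7, 11.4]
grip_width: 0.0351
grip_force: 31.4
```

send_rows --motion '[{"hand":4.5,"travel":[0,0,0],"twist":0},{"hand":6.5,"travel":[0,0,0],"twist":0},{"hand":8.5,"travel":[0,0,0],"twist":0},{"hand":8.5,"travel":[0,0,-1],"twist":0},{"hand":8.5,"travel":[0,0,-4],"twist":0},{"hand":8.5,"travel":[0,0,-6],"twist":0},{"hand":8.5,"travel":[0,0,-6],"twist":0},{"hand":8.5,"travel":[0,0,-5.5],"twist":0}]'

```text
clock: 15.62
tool_pos: [0.4564, 0.1667, 0.2518]
tcp_rot: [-3.14, 0.0, -1.522]
ft_force: [1.0, 0.9, 0.5]
grip_width: 0.0849
grip_force: 0.0
```

send_rows --motion '[{"hand":8.5,"travel":[5.85,-0.63,0],"twist":0},{"hand":8.5,"travel":[5.85,-0.63,0],"twist":0},{"hand":8.5,"travel":[5.85,-0.63,0],"twist":0},{"hand":8.5,"travel":[5.85,-0.63,0],"twist":0},{"hand":8.5,"travel":[5.85,-0.63,0],"twist":0},{"hand":8.5,"travel":[5.85,-0.63,0],"twist":0},{"hand":8.5,"travel":[5.85,-0.63,0],"twist":0},{"hand":8.5,"travel":[5.85,-0.63,0],"twist":0},{"hand":8.5,"travel":[0,0,0],"twist":0},{"hand":8.5,"travel":[0,0,0],"twist":0}]'

```text
clock: 16.88
tool_pos: [0.5292, -0.2981, 0.2487]
tcp_rot: [3.141, 0.001, -1.523]
ft_force: [0.4, -0.1, 0.2]
grip_width: 0.085
grip_force: 0.0
```

```bash
python3 look.py w5 transformer_mid blown_mid cup_floor cradle_floor module_seat; python3 go.py .5418 -.357 .02 -87.2
python3 - <<'E'
from h import *
c=bot.capture("wrist"); save(c,"w5crop",(150,100,390,280),3.3)
E
```

```text
[[-0.999, 0.046, 0.014, 0.533], [-0.048, -0.959, -0.28, -0.369], [0.0, -0.28, 0.96, 0.391], [0.0, 0.0, 0.0, 1.0]] 269
transformer_mid 0.58 [244. 123.] [ 0.5423 -0.3582]
blown_mid 0.6 [247. 160.] [ 0.5363 -0.309 ]
cradle_floor 0.64 [243. 123.] [ 0.5443 -0.3564]
cradle_floor 0.31 [250. 160.] [ 0.533  -0.3061]
module_seat 0.91 [249. 156.] [ 0.534  -0.3118]
17.175 [ 0.52974366 -0.2971025   0.24933847] [-3.14108576e+00 -2.52019074e-04 -1.52066430e+00]
t 17.18 pos [ 0.5297 -0.2971  0.2493] yaw -87.13 travel cm [ 6.04 -0.9  22.93] twist 0.07 grip 0.0853 0.0
```

View pics/w5crop.png

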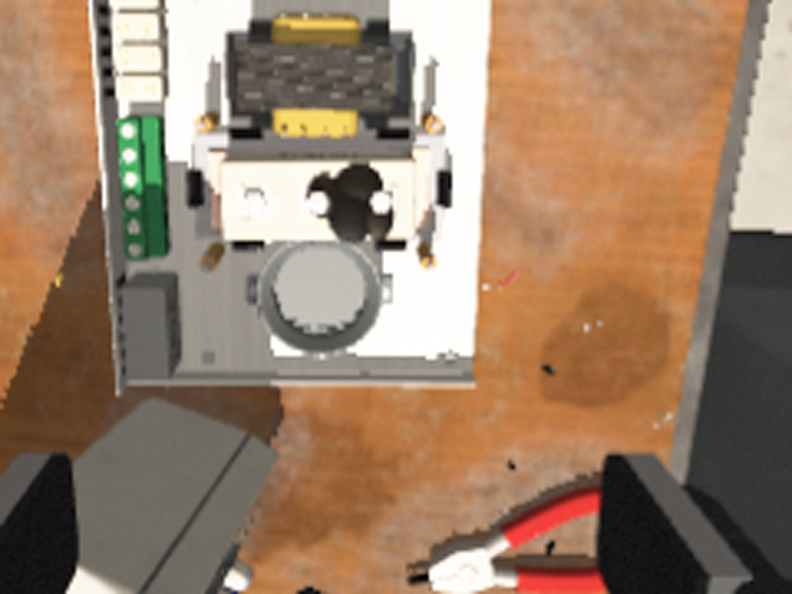

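```bash
python3 - <<'E'
from h import *
c=bot.capture("wrist")
f=lambda x,y,z:at(c,(150+x/3.3-.35,100+y/3.3-.35),z)[:2].round(4)
print("cup",f(320,287,.005),f(320,298,.016))
print("xf",f(238,37,.0525),f(402,37,.0525),f(238,113,.0525),f(396,110,.0525),f(320,73,.0525))
print("mod posts",f(254,200,.043),f(318,202,.043),f(380,202,.043), "body",f(222,157,.038),f(413,155,.038),f(224,240,.038),f(400,240,.038))
print("so",f(206,122,.039),f(433,122,.039),f(212,258,.039),f(427,258,.039))
E
```

```text
cup [ 0.5362 -0.265 ] [ 0.5359 -0.2629]
xf [ 0.5701 -0.3706] [ 0.5102 -0.3736] [ 0.5696 -0.3434] [ 0.5106 -0.3475] [ 0.5396 -0.3594]
mod posts [ 0.5637 -0.3093] [ 0.5383 -0.3098] [ 0.5138 -0.3111] body [ 0.5772 -0.325 ] [ 0.5017 -0.3296] [ 0.5759 -0.2915] [ 0.5044 -0.2951]
so [ 0.5835 -0.3383] [ 0.4949 -0.3428] [ 0.5806 -0.284 ] [ 0.4929 -0.2884]
```

send_rows --motion '[{"hand":8.5,"travel":[6.08,-0.83,0],"twist":0},{"hand":8.5,"travel":[0,0,5],"twist":0},{"hand":8.5,"travel":[0,0,6],"twist":0},{"hand":8.5,"travel":[0,0,6],"twist":0},{"hand":8.5,"travel":[0,0,4],"twist":0},{"hand":8.5,"travel":[0,0,2.1],"twist":0},{"hand":8.5,"travel":[0,0,0],"twist":0},{"hand":8.5,"travel":[0,0,0],"twist":0}]'

```text
clock: 18.27
tool_pos: [0.5416, -0.359, 0.019]
tcp_rot: [-3.14, -0.001, -1.522]
ft_force: [0.2, 0.5, 0.0]
grip_width: 0.085
grip_force: 0.0
```

send_rows --squeeze 45 --motion '[{"hand":7,"travel":[0,0,0],"twist":0},{"hand":6,"travel":[0,0,0],"twist":0},{"hand":5,"travel":[0,0,0],"twist":0},{"hand":5,"travel":[0,0,0],"twist":0},{"hand":5,"travel":[0,0,0],"twist":0},{"hand":5,"travel":[0,0,0],"twist":0}]'

```text
clock: 19.02
tool_pos: [0.5415, -0.3592, 0.0192]
tcp_rot: [-3.14, -0.002, -1.522]
ft_force: [-1.0, 0.3, 6.3]
grip_width: 0.0575
grip_force: 49.8
```

```bash
python3 go.py .541 -.3575 .018 -87.2
```

```text
t 19.02 pos [ 0.5415 -0.3592  0.0192] yaw -87.22 travel cm [-0.18  0.04  0.12] twist -0.02 grip 0.0575 49.8
```

send_rows --squeeze 60 --motion '[{"hand":5,"travel":[0,0,0],"twist":0},{"hand":5,"travel":[0,0,-1.5],"twist":0},{"hand":5,"travel":[0,0,-3.5],"twist":0},{"hand":5,"travel":[0,0,-6],"twist":0},{"hand":5,"travel":[0,0,-6],"twist":0},{"hand":5,"travel":[0,0,-6],"twist":0},{"hand":5,"travel":[-2.2,0.2,0],"twist":0},{"hand":5,"travel":[-4,0.4,0],"twist":0}]'

```text
clock: 20.02
tool_pos: [0.532, -0.2976, 0.2489]
tcp_rot: [-3.14, -0.001, -1.524]
ft_force: [0.6, 0.3, -3.1]
grip_width: 0.0571
grip_force: 65.0
```

send_rows --motion '[{"hand":5,"travel":[-5.5,0.5,0],"twist":0},{"hand":5,"travel":[-5.5,0.5,0],"twist":0},{"hand":5,"travel":[-5.5,0.5,0],"twist":0},{"hand":5,"travel":[-5.5,0.5,0],"twist":0},{"hand":5,"travel":[-5.5,0.5,0],"twist":0},{"hand":5,"travel":[-5.5,0.5,0],"twist":0},{"hand":5,"travel":[-5.5,0.5,0],"twist":0},{"hand":5,"travel":[-5.5,0.5,0],"twist":0},{"hand":5,"travel":[-5,0.5,0],"twist":0},{"hand":5,"travel":[-3.5,0.5,0],"twist":0}]'

```text
clock: 21.28
tool_pos: [0.4553, 0.227, 0.2482]
tcp_rot: [3.141, 0.0, -1.521]
ft_force: [0.6, -0.2, -1.9]
grip_width: 0.0573
grip_force: 65.0
```

send_rows --motion '[{"hand":5,"travel":[-1.5,0.1,0],"twist":0},{"hand":5,"travel":[0,0,0],"twist":0},{"hand":5,"travel":[0,0,0],"twist":0}]'

```text
clock: 21.65
tool_pos: [0.4549, 0.2389, 0.2478]
tcp_rot: [3.141, -0.001, -1.523]
ft_force: [0.1, -0.5, -2.4]
grip_width: 0.0569
grip_force: 65.0
```

```bash
python3 go.py .455 .24 .017 -87.2; python3 look.py w6 mat_top capacitor_mid tray_floor new_mid
```

```text
t 21.65 pos [0.4549 0.2389 0.2478] yaw -87.28 travel cm [-1.100e-01 -2.000e-02  2.308e+01] twist -0.08 grip 0.0569 65.0
[[-0.999, 0.046, 0.013, 0.458], [-0.048, -0.959, -0.278, 0.168], [-0.0, -0.279, 0.96, 0.391], [0.0, 0.0, 0.0, 1.0]] 269
mat_top 0.63 [255. 140.] [0.4517 0.2026]
mat_top 0.51 [251. 255.] [0.4493 0.3859]
new_mid 0.84 [152. 160.] [0.5926 0.2351]
new_mid 0.43 [251. 139.] [0.4575 0.1989]
21.9 [0.45495211 0.23903849 0.24782691] [ 3.14158119e+00 -6.73349295e-05 -1.52382652e+00]
```

View pics/w6.png

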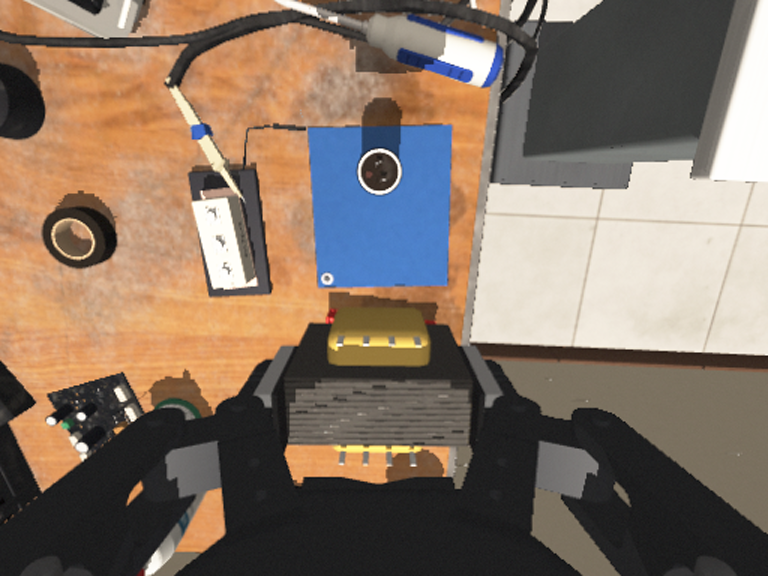

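The capacitor stands upright on the mat at (380,172) and the space beyond it on the mat is free. I'm lowering the transformer.

send_rows --motion '[{"hand":5,"travel":[0,0,5],"twist":0},{"hand":5,"travel":[0,0,6],"twist":0},{"hand":5,"travel":[0,0,6],"twist":0},{"hand":5,"travel":[0,0,3.5],"twist":0},{"hand":5,"travel":[0,0,1.7],"twist":0},{"hand":5,"travel":[0,0,0.5],"twist":0},{"hand":5,"travel":[0,0,0],"twist":0},{"hand":5,"travel":[0,0,0.2],"twist":0},{"hand":5,"travel":[0,0,0.2],"twist":0},{"hand":5,"travel":[0,0,0],"twist":0}]'

```text
clock: 23.15
tool_pos: [0.4548, 0.24, 0.0171]
tcp_rot: [-3.141, 0.0, -1.522]
ft_force: [0.1, 0.3, -2.7]
grip_width: 0.0569
grip_force: 64.9
```

send_rows --motion '[{"hand":5,"travel":[0,0,0.1],"twist":0},{"hand":5,"travel":[0,0,0.1],"twist":0},{"hand":5,"travel":[0,0,0],"twist":0}]'

```text
clock: 23.52
tool_pos: [0.4549, 0.2401, 0.0168]
tcp_rot: [-3.14, 0.0, -1.522]
ft_force: [-4.6, -1.3, 13.4]
grip_width: 0.0574
grip_force: 67.2
```

send_rows --motion '[{"hand":6.5,"travel":[0,0,0],"twist":0},{"hand":8.5,"travel":[0,0,0],"twist":0},{"hand":8.5,"travel":[0,0,0],"twist":0},{"hand":8.5,"travel":[0,0,-2],"twist":0},{"hand":8.5,"travel":[0,0,-5],"twist":0},{"hand":8.5,"travel":[0,0,-5],"twist":10},{"hand":8.5,"travel":[0,0,-5],"twist":10},{"hand":8.5,"travel":[0,0,-5],"twist":10},{"hand":8.5,"travel":[0,0,-2],"twist":10},{"hand":8.5,"travel":[0,0,0],"twist":10}]'

```text
clock: 24.78
tool_pos: [0.4559, 0.2403, 0.2571]
tcp_rot: [-3.14, 0.004, -2.401]
ft_force: [0.2, -0.3, -0.8]
grip_width: 0.0851
grip_force: 0.0
```

send_rows --motion '[{"hand":8.5,"travel":[0,0,0],"twist":10},{"hand":8.5,"travel":[0,0,0],"twist":10},{"hand":8.5,"travel":[0,0,0],"twist":10},{"hand":8.5,"travel":[0,0,0],"twist":10},{"hand":8.5,"travel":[0,0,0],"twist":0},{"hand":8.5,"travel":[0,0,0],"twist":0}]'

```text
clock: 25.52
tool_pos: [0.4546, 0.2399, 0.2546]
tcp_rot: [3.142, -0.0, -3.09]
ft_force: [-0.3, 1.5, 0.4]
grip_width: 0.0851
grip_force: 0.0
```

```bash
python3 go.py .5387 -.3095 .25 182.75;  python3 look.py w7 mat_top capacitor_mid transformer_mid tray_floor new_mid
python3 - <<'E'
from h import *
c=bot.capture("wrist")
for q in ("mat_top","tray_floor","new_mid"):
    for r in bot.regions_of(c,q)[:2]:
        m=r["pixels"].astype(np.uint8); cn=max(cv2.findContours(m,0,2)[0],key=cv2.contourArea)
        b=cv2.boxPoints(cv2.minAreaRect(cn)); z={"mat_top":.002,"tray_floor":.026,"new_mid":.037}[q]
        print(q,round(r["conf"],2),m.sum(),b.round().tolist(),[at(c,p,z)[:2].round(3).tolist() for p in b])
E
```

```text
t 25.52 pos [0.4546 0.2399 0.2546] yaw -177.05 travel cm [ -5.57 -55.3    0.46] twist 0.2 grip 0.0851 0.0
[[-0.052, -0.959, -0.278, 0.384], [0.999, -0.05, -0.015, 0.236], [0.001, -0.279, 0.96, 0.397], [0.0, 0.0, 0.0, 1.0]] 269
mat_top 0.96 [225. 161.] [0.4513 0.201 ]
capacitor_mid 0.85 [197. 167.] [0.4554 0.1661]
transformer_mid 0.7 [256. 172.] [0.46   0.2462]
tray_floor 0.75 [343. 168.] [0.4522 0.3767]
new_mid 0.55 [242. 255.] [0.5933 0.2319]
25.825 [0.45469345 0.23990885 0.25478817] [ 3.14150637e+00  1.77240781e-05 -3.09246665e+00]
mat_top 0.68 6602 [[172.0, 118.0], [277.0, 116.0], [279.0, 204.0], [174.0, 205.0]] [[0.394, 0.124], [0.384, 0.273], [0.514, 0.285], [0.525, 0.122]]
tray_floor 0.93 8194 [[289.0, 202.0], [301.0, 122.0], [409.0, 137.0], [397.0, 217.0]] [[0.503, 0.297], [0.39, 0.303], [0.403, 0.451], [0.519, 0.458]]
new_mid 0.76 1563 [[214.0, 246.0], [272.0, 239.0], [275.0, 267.0], [217.0, 273.0]] [[0.573, 0.191], [0.558, 0.276], [0.604, 0.284], [0.619, 0.196]]
```

View pics/w7.png

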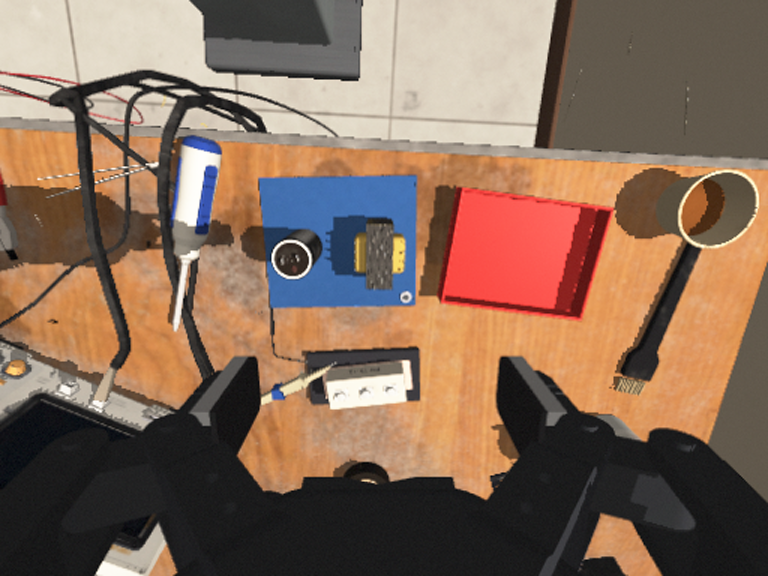

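Both parts stand upright on the mat: the capacitor at (293,258) and the transformer at (380,253). The tray is at (525,255) and the new module on its foam at (370,385). Next is the scorched module.

send_rows --motion '[{"hand":8.5,"travel":[-0.62,-6.14,0],"twist":0.2},{"hand":8.5,"travel":[-0.62,-6.14,0],"twist":0},{"hand":8.5,"travel":[-0.62,-6.14,0],"twist":0},{"hand":8.5,"travel":[-0.62,-6.14,0],"twist":0},{"hand":8.5,"travel":[-0.62,-6.14,0],"twist":0},{"hand":8.5,"travel":[-0.62,-6.14,0],"twist":0},{"hand":8.5,"travel":[-0.62,-6.14,0],"twist":0},{"hand":8.5,"travel":[-0.62,-6.14,0],"twist":0},{"hand":8.5,"travel":[-0.62,-6.14,0],"twist":0},{"hand":8.5,"travel":[0,0,0],"twist":0}]'

```text
clock: 27.28
tool_pos: [0.5354, -0.314, 0.2531]
tcp_rot: [3.142, -0.001, -3.102]
ft_force: [0.3, 0.8, -0.8]
grip_width: 0.0849
grip_force: 0.0
```

send_rows --motion '[{"hand":8.5,"travel":[0,0,0],"twist":0}]'

```text
clock: 27.4
tool_pos: [0.5352, -0.3094, 0.2543]
tcp_rot: [3.14, -0.001, -3.097]
ft_force: [-0.7, -0.0, -0.2]
grip_width: 0.0852
grip_force: 0.0
```

```bash
python3 go.py .5387 -.3098 .019 182.75;  python3 look.py w8 blown_mid cup_floor cradle_floor module_seat
python3 - <<'E'
from h import *
c=bot.capture("wrist"); save(c,"w8crop",(140,130,380,310),3.3)
E
```

```text
t 27.4 pos [ 0.5352 -0.3094  0.2543] yaw -177.45 travel cm [-0.35 -0.05 23.53] twist -0.2 grip 0.0852 0.0
[[-0.045, -0.96, -0.278, 0.465], [0.999, -0.042, -0.014, -0.313], [0.002, -0.278, 0.961, 0.397], [0.0, 0.0, 0.0, 1.0]] 269
blown_mid 0.71 [250. 168.] [ 0.5369 -0.3105]
cup_floor 0.64 [282. 166.] [ 0.5355 -0.264 ]
cradle_floor 0.6 [221. 166.] [ 0.5392 -0.3545]
module_seat 0.94 [253. 169.] [ 0.5399 -0.3067]
27.65 [ 0.53573131 -0.30815967  0.25541195] [-3.14132573e+00  5.82389757e-04 -3.09463889e+00]
```

View pics/w8crop.png

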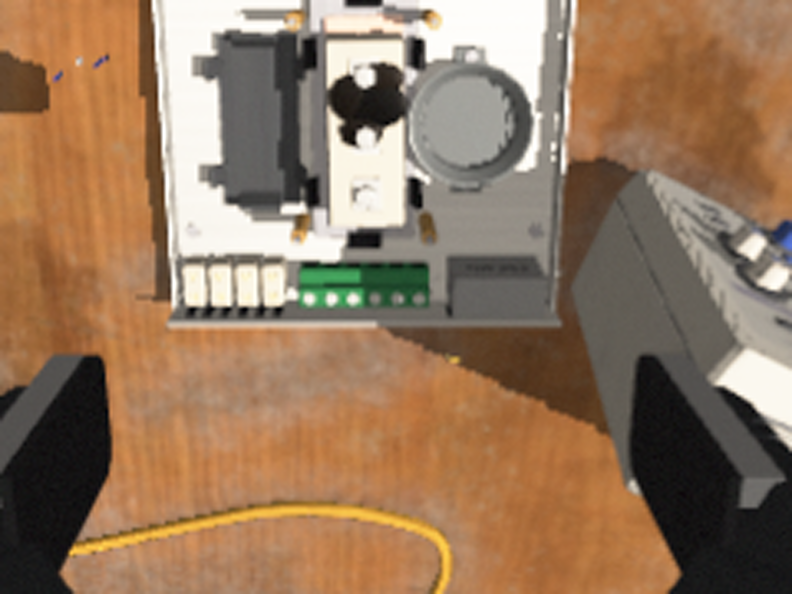

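```bash
python3 - <<'E'
from h import *
c=bot.capture("wrist")
f=lambda x,y,z:at(c,(140+x/3.3-.35,130+y/3.3-.35),z)[:2].round(4)
print("posts",f(366,75,.043),f(366,135,.043),f(366,195,.043),"body",f(326,38,.038),f(404,38,.038),f(328,228,.038),f(406,226,.038))
print("cup",f(468,120,.005),f(470,123,.016),"so",f(293,20,.039),f(432,18,.039),f(302,230,.039),f(427,230,.039))
E
python3 go.py .5387 -.3098 .019 182.75
```

```text
posts [ 0.5128 -0.3106] [ 0.5371 -0.3095] [ 0.5624 -0.3083] body [ 0.4995 -0.3273] [ 0.498  -0.2961] [ 0.5791 -0.3238] [ 0.5767 -0.2906]
cup [ 0.5358 -0.2639] [ 0.5351 -0.2642] so [ 0.4929 -0.3405] [ 0.4896 -0.2855] [ 0.5802 -0.3347] [ 0.5777 -0.2817]
t 27.75 pos [ 0.5357 -0.3085  0.2553] yaw -177.33 travel cm [-0.29 -0.14 23.63] twist -0.08 grip 0.0849 0.0
```

send_rows --motion '[{"hand":8.5,"travel":[-0.27,-0.14,5],"twist":0},{"hand":8.5,"travel":[0,0,6],"twist":0},{"hand":8.5,"travel":[0,0,6],"twist":0},{"hand":8.5,"travel":[0,0,4],"twist":0},{"hand":8.5,"travel":[0,0,1.6],"twist":0},{"hand":7,"travel":[0,0,1],"twist":0},{"hand":6,"travel":[0,0,0],"twist":0},{"hand":5,"travel":[0,0,0],"twist":0}]'

```text
clock: 28.75
tool_pos: [0.5394, -0.3117, 0.0205]
tcp_rot: [-3.14, 0.002, -3.097]
ft_force: [0.2, -0.0, 0.1]
grip_width: 0.0502
grip_force: 0.0
```

send_rows --squeeze 45 --motion '[{"hand":4,"travel":[0,0,0],"twist":0},{"hand":3,"travel":[0,0,0],"twist":0},{"hand":2.8,"travel":[0,0,0],"twist":0},{"hand":2.8,"travel":[0,0,0],"twist":0},{"hand":2.8,"travel":[0,0,0],"twist":0},{"hand":2.8,"travel":[0,0,0],"twist":0}]'

```text
clock: 29.5
tool_pos: [0.5391, -0.3113, 0.0201]
tcp_rot: [-3.14, 0.002, -3.097]
ft_force: [-0.8, -0.1, 6.1]
grip_width: 0.0325
grip_force: 47.4
```

```bash
python3 go.py .5385 -.3098 .019 182.75
```

```text
t 29.5 pos [ 0.5391 -0.3113  0.0201] yaw -177.42 travel cm [0.05 0.16 0.11] twist -0.17 grip 0.0325 47.4
```

send_rows --squeeze 60 --motion '[{"hand":2.8,"travel":[0,0,0],"twist":0},{"hand":2.8,"travel":[0,0,-1.5],"twist":0},{"hand":2.8,"travel":[0,0,-3.5],"twist":0},{"hand":2.8,"travel":[0,0,-6],"twist":0},{"hand":2.8,"travel":[0,0,-6],"twist":0},{"hand":2.8,"travel":[0,0,-6],"twist":0},{"hand":2.8,"travel":[0.2,2,0],"twist":0},{"hand":2.8,"travel":[0.3,4,0],"twist":0}]'

```text
clock: 30.5
tool_pos: [0.5304, -0.2513, 0.2488]
tcp_rot: [-3.141, 0.001, -3.099]
ft_force: [-0.2, 0.5, -2.9]
grip_width: 0.0323
grip_force: 60.0
```

send_rows --motion '[{"hand":2.8,"travel":[0.45,5.8,0],"twist":0},{"hand":2.8,"travel":[0.45,5.8,0],"twist":0},{"hand":2.8,"travel":[0.45,5.8,0],"twist":0},{"hand":2.8,"travel":[0.45,5.8,0],"twist":0},{"hand":2.8,"travel":[0.45,5.8,0],"twist":0},{"hand":2.8,"travel":[0.45,5.8,0],"twist":-8.2},{"hand":2.8,"travel":[1.2,5.7,0],"twist":-8.2},{"hand":2.8,"travel":[2,5.4,0],"twist":-8.2},{"hand":2.8,"travel":[2.8,5.1,0],"twist":-8.2},{"hand":2.8,"travel":[3.5,4.6,0],"twist":-8.2}]'

```text
clock: 31.75
tool_pos: [0.3229, 0.2444, 0.2475]
tcp_rot: [3.14, -0.002, -2.375]
ft_force: [-0.0, 1.0, -1.4]
grip_width: 0.0321
grip_force: 60.0
```

send_rows --motion '[{"hand":2.8,"travel":[0,0,0],"twist":-8.2},{"hand":2.8,"travel":[0,0,0],"twist":-8.2},{"hand":2.8,"travel":[0,0,0],"twist":-8.2},{"hand":2.8,"travel":[0,0,0],"twist":-8.2},{"hand":2.8,"travel":[0,0,0],"twist":-8.2},{"hand":2.8,"travel":[0,0,0],"twist":0}]'

```text
clock: 32.5
tool_pos: [0.3244, 0.243, 0.2479]
tcp_rot: [3.14, -0.001, -1.667]
ft_force: [-0.3, -1.0, -1.5]
grip_width: 0.0321
grip_force: 60.2
```

```bash
python3 go.py .453 .376 .016 -95;  python3 look.py w9 tray_floor mat_top new_mid
```

```text
t 32.5 pos [0.3244 0.243  0.2479] yaw -95.49 travel cm [-14.46 -11.53  23.19] twist -0.49 grip 0.0321 60.2
[[-0.995, -0.092, -0.025, 0.318], [0.095, -0.956, -0.277, 0.173], [0.001, -0.278, 0.96, 0.391], [0.0, 0.0, 0.0, 1.0]] 269
tray_floor 0.96 [179. 254.] [0.4545 0.376 ]
mat_top 0.7 [161. 143.] [0.4506 0.1984]
new_mid 0.66 [ 56. 179.] [0.5971 0.2333]
32.7 [0.32523853 0.24331497 0.2484891 ] [ 3.14104223e+00 -2.26501705e-04 -1.66691532e+00]
```

send_rows --motion '[{"hand":2.8,"travel":[-3.62,-2.9,0],"twist":0},{"hand":2.8,"travel":[-3.62,-2.9,0],"twist":0},{"hand":2.8,"travel":[-3.62,-2.9,0],"twist":0},{"hand":2.8,"travel":[-3.62,-2.9,0],"twist":0},{"hand":2.8,"travel":[0,0,5],"twist":0},{"hand":2.8,"travel":[0,0,6],"twist":0},{"hand":2.8,"travel":[0,0,4],"twist":0},{"hand":2.8,"travel":[0,0,0],"twist":0},{"hand":2.8,"travel":[0,0,0],"twist":0}]'

```text
clock: 33.83
tool_pos: [0.4557, 0.3772, 0.1004]
tcp_rot: [-3.14, 0.001, -1.666]
ft_force: [0.1, -0.2, -1.4]
grip_width: 0.0319
grip_force: 60.3
```

```bash
python3 go.py .4535 .376 .0145 -95;  python3 look.py w10 tray_floor
```

```text
t 33.83 pos [0.4557 0.3772 0.1004] yaw -95.44 travel cm [0.14 0.21 8.59] twist -0.44 grip 0.0319 60.3
[[-0.996, -0.09, -0.028, 0.449], [0.094, -0.956, -0.279, 0.307], [-0.002, -0.281, 0.96, 0.243], [0.0, 0.0, 0.0, 1.0]] 269
33.925 [0.4564634  0.37768918 0.10145673] [-3.13797497e+00  2.85786239e-03 -1.66560092e+00]
```

View pics/w10.png

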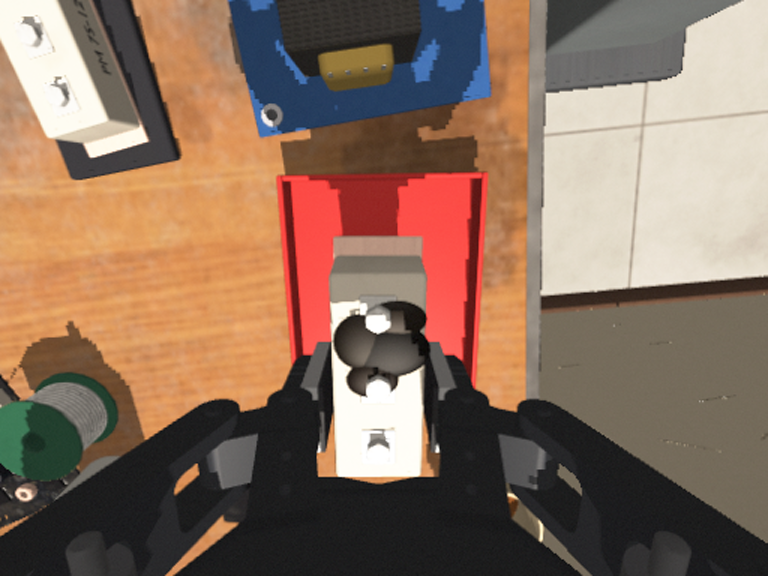

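The scorched module is lined up with the tray walls, with its centre near (380,370). I'm lowering it.

send_rows --motion '[{"hand":2.8,"travel":[0.15,0.2,3],"twist":0},{"hand":2.8,"travel":[0,0,3.3],"twist":0},{"hand":2.8,"travel":[0,0,1.5],"twist":0},{"hand":2.8,"travel":[0,0,0.5],"twist":0},{"hand":2.8,"travel":[0,0,0.2],"twist":0},{"hand":2.8,"travel":[0,0,0.15],"twist":0},{"hand":2.8,"travel":[0,0,0],"twist":0}]'

```text
clock: 34.8
tool_pos: [0.4536, 0.3759, 0.0141]
tcp_rot: [-3.139, 0.002, -1.665]
ft_force: [-1.1, -1.9, 6.7]
grip_width: 0.0322
grip_force: 61.2
```

send_rows --motion '[{"hand":4,"travel":[0,0,0],"twist":0},{"hand":5,"travel":[0,0,0],"twist":0},{"hand":5,"travel":[0,0,0],"twist":0},{"hand":5,"travel":[0,0,-2],"twist":0},{"hand":5,"travel":[0,0,-5],"twist":0},{"hand":8.5,"travel":[0,0,-6],"twist":0},{"hand":8.5,"travel":[0,0,-5.5],"twist":0},{"hand":8.5,"travel":[3.2,-3.8,0],"twist":0},{"hand":8.5,"travel":[3.2,-3.8,0],"twist":0},{"hand":8.5,"travel":[3.2,-3.8,0],"twist":0}]'

```text
clock: 36.05
tool_pos: [0.558, 0.2681, 0.1975]
tcp_rot: [-3.141, 0.0, -1.665]
ft_force: [0.4, 0.2, -1.0]
grip_width: 0.0848
grip_force: 0.0
```

send_rows --motion '[{"hand":8.5,"travel":[3.2,-3.8,0],"twist":0},{"hand":8.5,"travel":[0,0,0],"twist":-7.7},{"hand":8.5,"travel":[0,0,0],"twist":-7.7},{"hand":8.5,"travel":[0,0,0],"twist":0},{"hand":8.5,"travel":[0,0,0],"twist":0}]'

```text
clock: 36.67
tool_pos: [0.5918, 0.2337, 0.1972]
tcp_rot: [3.141, 0.0, -1.399]
ft_force: [0.7, -0.1, -0.5]
grip_width: 0.0849
grip_force: 0.0
```

```bash
python3 go.py .594 .234 .017 -80;  python3 look.py w11 new_mid
python3 - <<'E'
from h import *
c=bot.capture("wrist"); save(c,"w11crop",(130,110,370,290),3.3)
for r in bot.regions_of(c,"new_mid")[:2]:
        m=r["pixels"].astype(np.uint8); cn=max(cv2.findContours(m,0,2)[0],key=cv2.contourArea)
        b=cv2.boxPoints(cv2.minAreaRect(cn)); print(b.tolist(),[at(c,p,.037)[:2].round(4).tolist() for p in b])
E
```

```text
t 36.67 pos [0.5918 0.2337 0.1972] yaw -80.13 travel cm [ 1.000e-02 -2.200e-01  1.802e+01] twist -0.13 grip 0.0849 0.0
[[-0.985, 0.165, 0.048, 0.604], [-0.172, -0.946, -0.275, 0.164], [-0.0, -0.279, 0.96, 0.34], [0.0, 0.0, 0.0, 1.0]] 269
new_mid 0.66 [247. 176.] [0.5981 0.2354]
36.775 [0.59175954 0.23377356 0.19733534] [-3.14151145e+00  5.47796788e-05 -1.39750985e+00]
[[234.0, 136.0], [262.0, 136.0], [262.0, 211.0], [234.0, 211.0]] [[0.6198, 0.1897], [0.5893, 0.1844], [0.5731, 0.271], [0.6062, 0.2768]]
[[305.3835754394531, 313.64385986328125], [327.5753479003906, 254.46575927734375], [358.5890197753906, 266.09588623046875], [336.3972473144531, 325.27398681640625]] [[0.4887, 0.4052], [0.4813, 0.3138], [0.4385, 0.3229], [0.4428, 0.4162]]
```

View pics/w11crop.png

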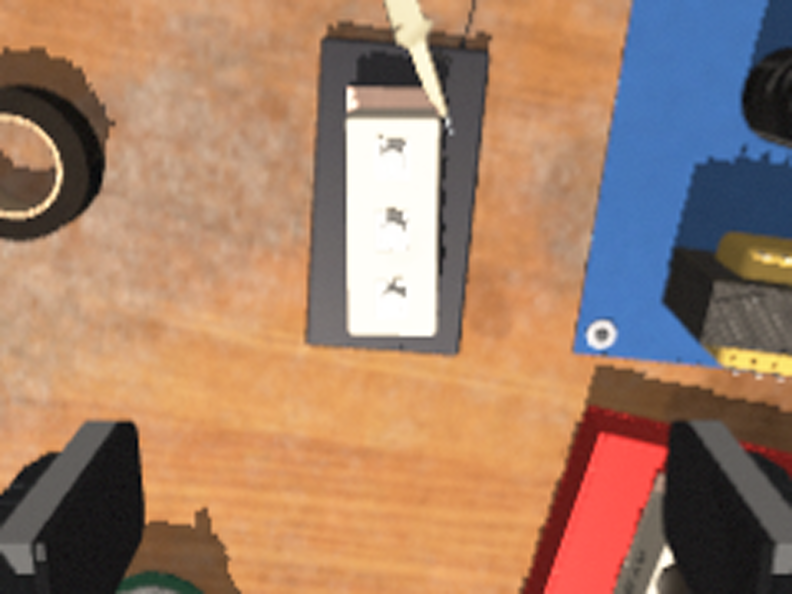

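```bash
python3 - <<'E'
from h import *
c=bot.capture("wrist")
f=lambda x,y,z:at(c,(130+x/3.3-.35,110+y/3.3-.35),z)[:2].round(4)
p=[f(347,117,.037),f(439,117,.037),f(347,336,.037),f(437,336,.037)]
print(p,np.mean(p,0),f(393,217,.042)); d=(p[2]+p[3]-p[0]-p[1]);print(np.degrees(np.arctan2(d[1],d[0])))
E
python3 go.py .5965 .2305 .017
```

```text
[array([0.6174, 0.1994]), array([0.5868, 0.194 ]), array([0.6051, 0.2773]), array([0.5729, 0.2716])] [0.59555  0.235575] [0.5963 0.2297]
99.56386799950702
t 36.92 pos [0.5918 0.2337 0.1974] yaw -80.03 travel cm [ 0.4  -0.41 18.04] twist None grip 0.0852 0.0
```

send_rows --motion '[{"hand":8.5,"travel":[0,-0.43,3],"twist":0.4},{"hand":8.5,"travel":[0,0,5],"twist":0},{"hand":8.5,"travel":[0,0,5],"twist":0},{"hand":8.5,"travel":[0,0,3],"twist":0},{"hand":7,"travel":[0,0,1.85],"twist":0},{"hand":6,"travel":[0,0,0],"twist":0},{"hand":5,"travel":[0,0,0],"twist":0}]'

```text
clock: 37.8
tool_pos: [0.5968, 0.2345, 0.0198]
tcp_rot: [-3.14, 0.0, -1.404]
ft_force: [1.0, 0.2, 0.2]
grip_width: 0.05
grip_force: 0.0
```

send_rows --squeeze 45 --motion '[{"hand":4,"travel":[0,0,0],"twist":0},{"hand":3,"travel":[0,0,0],"twist":0},{"hand":2.8,"travel":[0,0,0],"twist":0},{"hand":2.8,"travel":[0,0,0],"twist":0},{"hand":2.8,"travel":[0,0,0],"twist":0},{"hand":2.8,"travel":[0,0,0],"twist":0}]'

```text
clock: 38.55
tool_pos: [0.5972, 0.2346, 0.0204]
tcp_rot: [-3.139, 0.0, -1.404]
ft_force: [0.0, 0.3, 6.2]
grip_width: 0.0323
grip_force: 47.3
```

```bash
python3 go.py .596 .2345 .019 -80.4
```

```text
t 38.55 pos [0.5972 0.2346 0.0204] yaw -80.42 travel cm [-0.01  0.12  0.14] twist -0.02 grip 0.0323 47.3
```

send_rows --squeeze 60 --motion '[{"hand":2.8,"travel":[0,0,0],"twist":0},{"hand":2.8,"travel":[0,0,-2],"twist":0},{"hand":2.8,"travel":[0,0,-5],"twist":0},{"hand":2.8,"travel":[0,0,-6],"twist":0},{"hand":2.8,"travel":[-0.5,2.9,-3],"twist":0},{"hand":2.8,"travel":[-0.5,3,-4],"twist":0},{"hand":2.8,"travel":[-0.5,3,-3],"twist":0},{"hand":2.8,"travel":[0,0,0],"twist":9.7},{"hand":2.8,"travel":[0,0,0],"twist":9.7},{"hand":2.8,"travel":[0,0,0],"twist":9.7}]'

```text
clock: 39.8
tool_pos: [0.5055, 0.2342, 0.2488]
tcp_rot: [3.141, -0.0, -1.917]
ft_force: [0.6, -0.5, -1.7]
grip_width: 0.0317
grip_force: 60.3
```

send_rows --motion '[{"hand":2.8,"travel":[0,0,0],"twist":9.7},{"hand":2.8,"travel":[0,0,0],"twist":9.7},{"hand":2.8,"travel":[0,0,0],"twist":9.7},{"hand":2.8,"travel":[0,0,0],"twist":9.7},{"hand":2.8,"travel":[0,0,0],"twist":9.7},{"hand":2.8,"travel":[0,0,0],"twist":9.7},{"hand":2.8,"travel":[0,0,0],"twist":9.6},{"hand":2.8,"travel":[0,-2,0],"twist":0},{"hand":2.8,"travel":[0,-4,0],"twist":0},{"hand":2.8,"travel":[0,-5.6,0],"twist":0}]'

```text
clock: 41.05
tool_pos: [0.511, 0.1171, 0.2486]
tcp_rot: [-3.141, -0.0, -3.09]
ft_force: [1.4, -0.4, -2.0]
grip_width: 0.0321
grip_force: 60.3
```

send_rows --motion '[{"hand":2.8,"travel":[0,-5.6,0],"twist":0},{"hand":2.8,"travel":[0,-5.6,0],"twist":0},{"hand":2.8,"travel":[0,-5.6,0],"twist":0},{"hand":2.8,"travel":[0,-5.6,0],"twist":0},{"hand":2.8,"travel":[0,-5.6,0],"twist":0},{"hand":2.8,"travel":[-0.2,-5.4,0],"twist":0},{"hand":2.8,"travel":[-0.2,-4,0],"twist":0},{"hand":2.8,"travel":[-0.2,-3,0],"twist":0},{"hand":2.8,"travel":[0,-2,0],"twist":0},{"hand":2.8,"travel":[0,0,0],"twist":0}]'

```text
clock: 42.3
tool_pos: [0.5364, -0.3063, 0.2483]
tcp_rot: [3.141, -0.001, -3.096]
ft_force: [-0.2, 1.0, -1.6]
grip_width: 0.0321
grip_force: 60.3
```

```bash
python3 go.py .5390 -.3105 .15 182.7
```

```text
t 42.3 pos [ 0.5364 -0.3063  0.2483] yaw -177.37 travel cm [-0.24 -0.44  9.83] twist -0.07 grip 0.0321 60.3
```

send_rows --motion '[{"hand":2.8,"travel":[-0.26,-0.5,4],"twist":0},{"hand":2.8,"travel":[0,0,5.5],"twist":0},{"hand":2.8,"travel":[0,0,5.5],"twist":0},{"hand":2.8,"travel":[0,0,0],"twist":0},{"hand":2.8,"travel":[0,0,0],"twist":0}]'

```text
clock: 42.92
tool_pos: [0.541, -0.3098, 0.101]
tcp_rot: [-3.14, 0.002, -3.094]
ft_force: [-0.1, -0.2, -1.3]
grip_width: 0.032
grip_force: 60.4
```

```bash
python3 go.py .5390 -.3113 .0214 182.7; python3 look.py w12 new_mid module_seat
python3 - <<'E'
from h import *
c=bot.capture("wrist"); save(c,"w12crop",(140,100,400,295),3)
E
```

```text
t 42.92 pos [ 0.541  -0.3098  0.101 ] yaw -177.25 travel cm [ 0.21 -0.14  7.96] twist 0.05 grip 0.032 60.4
[[-0.048, -0.959, -0.28, 0.47], [0.999, -0.047, -0.013, -0.313], [-0.0, -0.281, 0.96, 0.244], [0.0, 0.0, 0.0, 1.0]] 269
new_mid 0.88 [252. 246.] [ 0.5853 -0.3072]
43.075 [ 0.54186268 -0.31083835  0.10210105] [-3.13815944  0.00431839 -3.09426898]
```

View pics/w12crop.png

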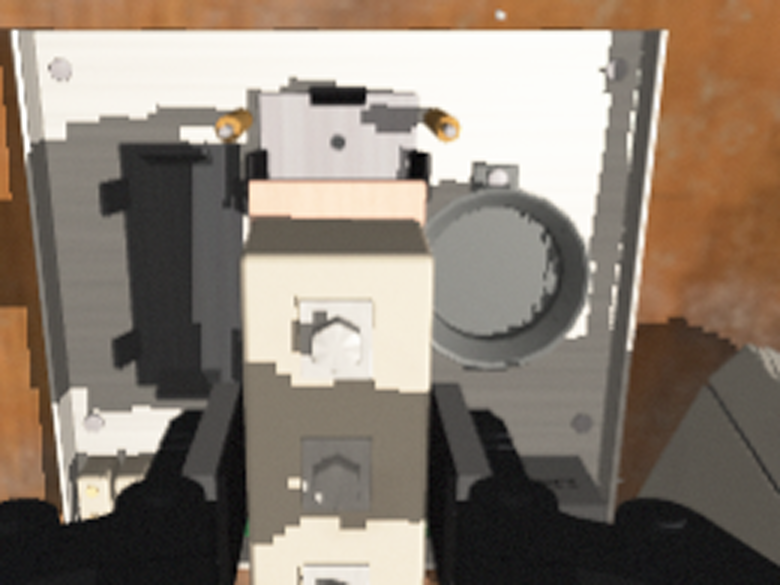

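```bash
python3 - <<'E'
from h import *
c=bot.capture("wrist"); s=bot.state(); print(s["tool_pos"])
F=s["tool_pos"][2]-.0124
f=lambda x,y,z:at(c,(140+x/3-.33,100+y/3-.33),z)[:2].round(4)
print("body edge",f(244,255,F+.029),f(433,255,F+.029),"plate end top",f(248,219,F+.003),f(425,219,F+.003),"plate near",f(248,181,F+.001),f(425,181,F+.001))
print("posts",f(335,345,F+.034),f(335,478,F+.034))
print("so",f(229,128,.039),f(448,129,.039),"seat edge",f(258,92,.009),f(418,92,.009),"hole",f(338,142,.009),"cup",f(500,272,.005))
E
```

```text
[ 0.5412546  -0.31059719  0.10120503]
body edge [ 0.5043 -0.3272] [ 0.5028 -0.2966] plate end top [ 0.504  -0.3293] [ 0.5024 -0.2952] plate near [ 0.497  -0.3297] [ 0.4953 -0.2956]
posts [ 0.5172 -0.3118] [ 0.5412 -0.3107]
so [ 0.4925 -0.3399] [ 0.4901 -0.2849] seat edge [ 0.4852 -0.3357] [ 0.483  -0.2902] hole [ 0.4982 -0.3122] cup [ 0.536  -0.2604]
```

send_rows --motion '[{"hand":2.8,"travel":[0.48,0,2],"twist":0},{"hand":2.8,"travel":[0,0,3],"twist":0},{"hand":2.8,"travel":[0,0,1.4],"twist":0},{"hand":2.8,"travel":[0,0,0],"twist":0},{"hand":2.8,"travel":[0,0,0],"twist":0}]'

```text
clock: 43.8
tool_pos: [0.536, -0.3105, 0.036]
tcp_rot: [-3.141, 0.001, -3.095]
ft_force: [-0.4, -0.1, -2.4]
grip_width: 0.032
grip_force: 60.4
```

```bash
python3 go.py .5365 -.3109 .0214 182.7; python3 - <<'E'
from h import *
c=bot.capture("wrist"); save(c,"w13crop",(140,100,400,295),3)
E
```

```text
t 43.8 pos [ 0.536  -0.3105  0.036 ] yaw -177.31 travel cm [-0.05 -0.04  1.46] twist -0.01 grip 0.032 60.4
```

View pics/w13crop.png

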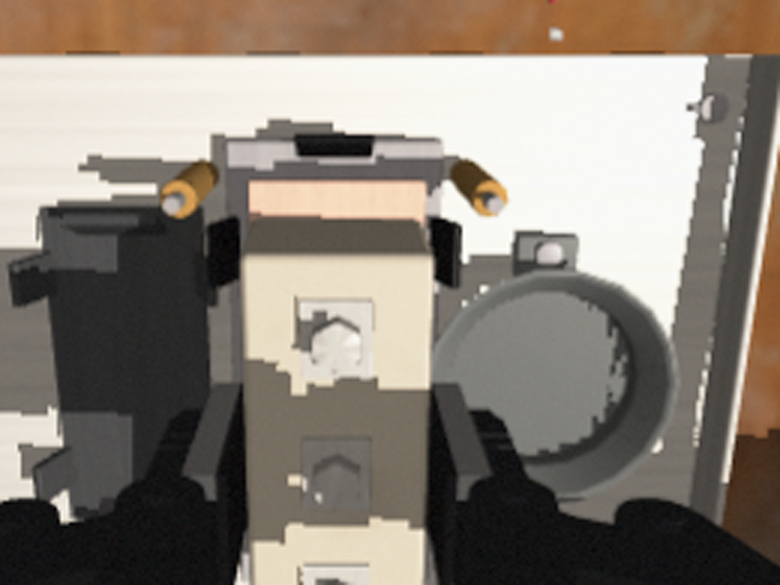

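```bash
python3 - <<'E'
from h import *
c=bot.capture("wrist"); s=bot.state(); print(s["tool_pos"])
F=s["tool_pos"][2]-.0124
f=lambda x,y,z:at(c,(140+x/3-.33,100+y/3-.33),z)[:2].round(4)
a=(f(244,255,F+.029)+f(433,255,F+.029))/2; b=(f(248,181,F+.001)+f(425,181,F+.001))/2
u=np.array([.9989,.047])
print("mod",a+.04*u,b+.047*u)
s1=(f(178,203,.039)+f(490,203,.039))/2; s2=(f(228,141,.009)+f(442,141,.009))/2
print("seat",s1+.046*u,s2+.054*u)
E
```

```text
[ 0.53610084 -0.31059363  0.03610164]
mod [ 0.537956 -0.30987 ] [ 0.5375483 -0.310291 ]
seat [ 0.5381494 -0.310638 ] [ 0.5386906 -0.310512 ]
```

send_rows --motion '[{"hand":2.8,"travel":[-0.05,-0.04,0.3],"twist":0},{"hand":2.8,"travel":[0,0,0.4],"twist":0},{"hand":2.8,"travel":[0,0,0.3],"twist":0},{"hand":2.8,"travel":[0,0,0.2],"twist":0},{"hand":2.8,"travel":[0,0,0.15],"twist":0},{"hand":2.8,"travel":[0,0,0.1],"twist":0},{"hand":2.8,"travel":[0,0,0],"twist":0}]'

```text
clock: 44.78
tool_pos: [0.5356, -0.3102, 0.0215]
tcp_rot: [-3.141, 0.0, -3.095]
ft_force: [-3.0, 2.4, 5.9]
grip_width: 0.032
grip_force: 61.4
```

send_rows --motion '[{"hand":2.8,"travel":[0,0,0.1],"twist":0},{"hand":2.8,"travel":[0,0,0],"twist":0},{"hand":4,"travel":[0,0,0],"twist":0},{"hand":5,"travel":[0,0,0],"twist":0},{"hand":5.5,"travel":[0,0,-0.3],"twist":0},{"hand":8.5,"travel":[0,0,-2],"twist":0},{"hand":8.5,"travel":[0,0,-4],"twist":0},{"hand":8.5,"travel":[0,0,-4],"twist":0},{"hand":8.5,"travel":[0,0,0],"twist":0},{"hand":8.5,"travel":[0,0,0],"twist":0}]'

```text
clock: 46.02
tool_pos: [0.5355, -0.3102, 0.1219]
tcp_rot: [3.141, -0.0, -3.095]
ft_force: [-1.6, -0.4, 0.0]
grip_width: 0.085
grip_force: 0.0
```

```bash
python3 go.py .456 .166 .25 -87.2; python3 look.py w14 new_mid module_seat cup_floor cradle_floor
python3 - <<'E'
from h import *
c=bot.capture("wrist"); save(c,"w14crop",(120,90,400,300),2.8)
E
```

```text
t 46.02 pos [ 0.5355 -0.3102  0.1219] yaw -177.32 travel cm [  5.72  47.94 -12.81] twist -90.12 grip 0.085 0.0
[[-0.047, -0.959, -0.278, 0.465], [0.999, -0.045, -0.014, -0.313], [0.001, -0.279, 0.96, 0.265], [0.0, 0.0, 0.0, 1.0]] 269
cup_floor 0.94 [298. 190.] [ 0.5355 -0.2631]
cradle_floor 0.82 [205. 192.] [ 0.5416 -0.3567]
46.275 [ 0.53506393 -0.30986605  0.12096936] [ 3.14003201e+00 -1.71735065e-03 -3.09481572e+00]
```

View pics/w14crop.png

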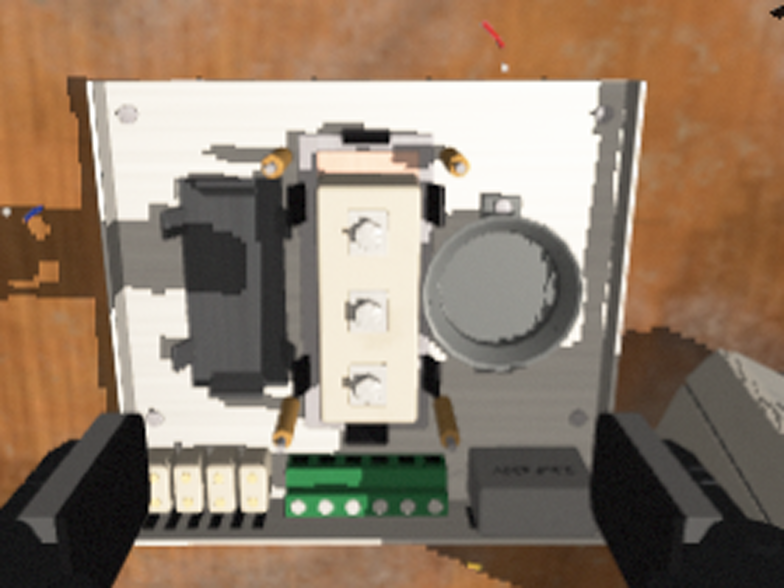

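The new module lies flat between its guides: body at (368,300), with the plate end visible at (365,160). I have now used up my picture views, and this last crop was one over the allowance. From here I rely on numbers only. The capacitor is next.

send_rows --motion '[{"hand":8.5,"travel":[0,0,-6.2],"twist":0},{"hand":8.5,"travel":[0,0,-6.2],"twist":0},{"hand":8.5,"travel":[0.7,6,0],"twist":0},{"hand":8.5,"travel":[0.7,6,0],"twist":0},{"hand":8.5,"travel":[0.7,6,0],"twist":0},{"hand":8.5,"travel":[0.7,6,0],"twist":0},{"hand":8.5,"travel":[0.7,6,0],"twist":0},{"hand":8.5,"travel":[0.7,6,0],"twist":0},{"hand":8.5,"travel":[0.7,6,0],"twist":0},{"hand":8.5,"travel":[0.7,6,0],"twist":0}]'

```text
clock: 47.58
tool_pos: [0.4567, 0.1683, 0.2462]
tcp_rot: [3.142, 0.0, -3.095]
ft_force: [0.5, 0.5, 1.1]
grip_width: 0.0845
grip_force: 0.0
```

send_rows --motion '[{"hand":8.5,"travel":[0,0,0],"twist":-10},{"hand":8.5,"travel":[0,0,0],"twist":-10},{"hand":8.5,"travel":[0,0,0],"twist":-10},{"hand":8.5,"travel":[0,0,0],"twist":-10},{"hand":8.5,"travel":[0,0,0],"twist":-10},{"hand":8.5,"travel":[0,0,0],"twist":-10},{"hand":8.5,"travel":[0,0,0],"twist":-10},{"hand":8.5,"travel":[0,0,0],"twist":-10},{"hand":8.5,"travel":[0,0,0],"twist":-10},{"hand":8.5,"travel":[0,0,0],"twist":0}]'

```text
clock: 48.82
tool_pos: [0.4571, 0.1665, 0.246]
tcp_rot: [3.141, -0.0, -1.526]
ft_force: [-0.0, 0.6, 0.2]
grip_width: 0.0849
grip_force: 0.0
```

```bash
python3 - <<'E'
from h import *
from go import go
c=bot.capture("wrist")
for q,z in (("capacitor_mid",.034),("transformer_mid",.026),("mat_top",.002)):
    for r in bot.spot_point(c,q)[:2]: print(q,round(r["conf"],2),r["position"],at(c,r["position"],z)[:2].round(4))
go(.4573,.167,.0256,-87.3)
E
```

```text
capacitor_mid 0.58 [253.2, 171.8] [0.4553 0.1692]
transformer_mid 0.59 [249.1, 222.5] [0.4576 0.2461]
mat_top 0.78 [254.9, 189.9] [0.451  0.2032]
t 49.02 pos [0.4572 0.1665 0.2462] yaw -87.44 travel cm [-5.000e-02 -1.000e-02  2.206e+01] twist -0.14 grip 0.085 0.0
```

send_rows --motion '[{"hand":8.5,"travel":[-0.05,0,5],"twist":-0.1},{"hand":8.5,"travel":[0,0,5.5],"twist":0},{"hand":8.5,"travel":[0,0,5.5],"twist":0},{"hand":8.5,"travel":[0,0,3.5],"twist":0},{"hand":8.5,"travel":[0,0,2.4],"twist":0},{"hand":8.5,"travel":[0,0,0],"twist":0},{"hand":7,"travel":[0,0,0],"twist":0},{"hand":6,"travel":[0,0,0],"twist":0},{"hand":5,"travel":[0,0,0],"twist":0}]'

```text
clock: 50.15
tool_pos: [0.4581, 0.1672, 0.0283]
tcp_rot: [-3.139, 0.0, -1.522]
ft_force: [-0.2, 0.1, -0.8]
grip_width: 0.05
grip_force: 0.0
```

send_rows --squeeze 30 --motion '[{"hand":4,"travel":[0,0,0],"twist":0},{"hand":3,"travel":[0,0,0],"twist":0},{"hand":3,"travel":[0,0,0],"twist":0},{"hand":3,"travel":[0,0,0],"twist":0},{"hand":3,"travel":[0,0,0],"twist":0},{"hand":3,"travel":[0,0,0],"twist":0}]'

```text
clock: 50.9
tool_pos: [0.4576, 0.1671, 0.0278]
tcp_rot: [-3.141, 0.0, -1.522]
ft_force: [-1.3, -0.8, 5.6]
grip_width: 0.0349
grip_force: 29.7
```

```bash
python3 go.py .5363 -.2633 .25 -87.3
```

```text
t 50.9 pos [0.4576 0.1671 0.0278] yaw -87.22 travel cm [ 43.37  -5.77 -22.22] twist 0.08 grip 0.0349 29.7
```

send_rows --squeeze 35 --motion '[{"hand":3,"travel":[0,0,-1.5],"twist":0},{"hand":3,"travel":[0,0,-3.5],"twist":0},{"hand":3,"travel":[0,0,-5.5],"twist":0},{"hand":3,"travel":[0,0,-6],"twist":0},{"hand":3,"travel":[0,0,-5.5],"twist":0},{"hand":3,"travel":[3,-0.44,0],"twist":0},{"hand":3,"travel":[5.4,-0.73,0],"twist":0},{"hand":3,"travel":[5.4,-0.73,0],"twist":0},{"hand":3,"travel":[5.4,-0.73,0],"twist":0},{"hand":3,"travel":[5.4,-0.73,0],"twist":0}]'

```text
clock: 52.15
tool_pos: [0.5026, -0.0787, 0.248]
tcp_rot: [-3.141, 0.0, -1.522]
ft_force: [1.0, -1.2, -0.1]
grip_width: 0.0349
grip_force: 35.1
```

send_rows --motion '[{"hand":3,"travel":[5.4,-0.73,0],"twist":0},{"hand":3,"travel":[5.4,-0.73,0],"twist":0},{"hand":3,"travel":[5,-0.6,0],"twist":0},{"hand":3,"travel":[3,-0.44,0],"twist":0},{"hand":3,"travel":[0,0,0],"twist":0},{"hand":3,"travel":[0,0,0],"twist":0},{"hand":3,"travel":[0,0,0],"twist":0}]'

```text
clock: 53.02
tool_pos: [0.5367, -0.2624, 0.2477]
tcp_rot: [-3.142, 0.0, -1.521]
ft_force: [0.7, -0.2, -0.5]
grip_width: 0.0346
grip_force: 35.1
```

```bash
python3 - <<'E'
from h import *
from go import go
c=bot.capture("wrist")
for q,z in (("cup_floor",.005),("cradle_floor",.0045),("new_mid",.024),("module_seat",.009),("capacitor_mid",.25)):
    for r in bot.spot_point(c,q)[:2]: print(q,round(r["conf"],2),r["position"],at(c,r["position"],z)[:2].round(4))
go(.5365,-.2633,.031,-87.3)
E
```

```text
cup_floor 0.25 [250.6, 244.9] [ 0.5325 -0.1354]
cradle_floor 0.95 [251.4, 94.8] [ 0.5424 -0.3588]
new_mid 0.77 [253.1, 133.0] [ 0.5376 -0.3098]
module_seat 0.78 [255.2, 132.0] [ 0.5347 -0.3104]
capacitor_mid 0.98 [251.9, 243.7] [ 0.5369 -0.2618]
t 53.33 pos [ 0.5369 -0.2631  0.2475] yaw -87.17 travel cm [2.000e-02 5.000e-02 2.165e+01] twist 0.13 grip 0.0348 35.1
```

send_rows --motion '[{"hand":3,"travel":[0,0,5],"twist":0},{"hand":3,"travel":[0,0,6],"twist":0},{"hand":3,"travel":[0,0,5],"twist":0},{"hand":3,"travel":[0,0,3],"twist":0},{"hand":3,"travel":[0,0,0.8],"twist":0},{"hand":3,"travel":[0,0,0.5],"twist":0},{"hand":3,"travel":[0,0,0.5],"twist":0},{"hand":3,"travel":[0,0,0.4],"twist":0},{"hand":3,"travel":[0,0,0.2],"twist":0},{"hand":3,"travel":[0,0,0],"twist":0}]'

```text
clock: 54.58
tool_pos: [0.5369, -0.2636, 0.0334]
tcp_rot: [-3.141, 0.0, -1.522]
ft_force: [0.3, 0.2, -1.0]
grip_width: 0.0345
grip_force: 35.1
```

send_rows --motion '[{"hand":3,"travel":[0,0,0.1],"twist":0},{"hand":3,"travel":[0,0,0.1],"twist":0},{"hand":3,"travel":[0,0,0.1],"twist":0},{"hand":3,"travel":[0,0,0.1],"twist":0},{"hand":3,"travel":[0,0,0],"twist":0}]'

```text
clock: 55.2
tool_pos: [0.537, -0.2637, 0.0309]
tcp_rot: [-3.141, -0.001, -1.522]
ft_force: [-3.7, 1.9, 9.8]
grip_width: 0.0349
grip_force: 36.1
```

send_rows --motion '[{"hand":4.5,"travel":[0,0,0],"twist":0},{"hand":6.5,"travel":[0,0,0],"twist":0},{"hand":8.5,"travel":[0,0,0],"twist":0},{"hand":8.5,"travel":[0,0,-1],"twist":0},{"hand":8.5,"travel":[0,0,-4],"twist":0},{"hand":8.5,"travel":[0,0,-6],"twist":0},{"hand":8.5,"travel":[0,0,-6],"twist":0},{"hand":8.5,"travel":[0,0,-5],"twist":0},{"hand":8.5,"travel":[-5.63,0.64,0],"twist":0},{"hand":8.5,"travel":[-5.63,0.64,0],"twist":0}]'

```text
clock: 56.45
tool_pos: [0.5189, -0.1513, 0.2508]
tcp_rot: [-3.139, -0.001, -1.524]
ft_force: [-0.2, 0.7, -0.1]
grip_width: 0.085
grip_force: 0.0
```

send_rows --motion '[{"hand":8.5,"travel":[-5.63,0.64,0],"twist":0},{"hand":8.5,"travel":[-5.63,0.64,0],"twist":0},{"hand":8.5,"travel":[-5.63,0.64,0],"twist":0},{"hand":8.5,"travel":[-5.63,0.64,0],"twist":0},{"hand":8.5,"travel":[-5.63,0.64,0],"twist":0},{"hand":8.5,"travel":[-5.63,0.64,0],"twist":0},{"hand":8.5,"travel":[-5.63,0.64,0],"twist":0},{"hand":8.5,"travel":[0,0,0],"twist":0},{"hand":8.5,"travel":[0,0,0],"twist":0}]'

```text
clock: 57.58
tool_pos: [0.4546, 0.2396, 0.2497]
tcp_rot: [-3.141, -0.0, -1.521]
ft_force: [-1.2, -0.1, 0.0]
grip_width: 0.085
grip_force: 0.0
```

```bash
python3 - <<'E'
from h import *
from go import go
c=bot.capture("wrist")
for q,z in (("capacitor_mid",.034),("transformer_mid",.026),("mat_top",.002)):
    for r in bot.spot_point(c,q)[:2]: print(q,round(r["conf"],2),r["position"],at(c,r["position"],z)[:2].round(4))
go(.4549,.2401,.0180,-87.2)
c=bot.capture("scene")
for q in ("capacitor_mid","transformer_mid"):
    for r in bot.spot_point(c,q)[:3]: print(q,round(r["conf"],2),r["position"],at(c,r["position"],Z[q])[:2].round(4))
E
```

```text
transformer_mid 0.96 [254.0, 171.7] [0.4517 0.2445]
mat_top 0.87 [255.2, 141.8] [0.4518 0.2058]
t 57.77 pos [0.4551 0.2384 0.2495] yaw -87.35 travel cm [-1.700e-01  2.000e-02  2.315e+01] twist -0.15 grip 0.0851 0.0
transformer_mid 0.76 [367.6, 293.6] [ 0.4722 -0.5747]
transformer_mid 0.75 [195.3, 152.1] [0.4614 0.2461]
```

send_rows --motion '[{"hand":8.5,"travel":[-0.1,0,5],"twist":0},{"hand":8.5,"travel":[0,0,6],"twist":0},{"hand":8.5,"travel":[0,0,6],"twist":0},{"hand":8.5,"travel":[0,0,4],"twist":0},{"hand":8.5,"travel":[0,0,2.1],"twist":0},{"hand":8.5,"travel":[0,0,0],"twist":0},{"hand":7.5,"travel":[0,0,0],"twist":0},{"hand":6.5,"travel":[0,0,0],"twist":0}]'

```text
clock: 58.92
tool_pos: [0.456, 0.241, 0.0197]
tcp_rot: [-3.139, 0.001, -1.522]
ft_force: [0.1, 0.9, -1.4]
grip_width: 0.0649
grip_force: 0.0
```

send_rows --squeeze 45 --motion '[{"hand":6,"travel":[0,0,0],"twist":0},{"hand":5,"travel":[0,0,0],"twist":0},{"hand":5,"travel":[0,0,0],"twist":0},{"hand":5,"travel":[0,0,0],"twist":0},{"hand":5,"travel":[0,0,0],"twist":0}]'

```text
clock: 59.55
tool_pos: [0.4555, 0.241, 0.0195]
tcp_rot: [-3.14, 0.001, -1.522]
ft_force: [-0.1, -1.4, 6.1]
grip_width: 0.0575
grip_force: 49.6
```

```bash
python3 go.py .5413 -.3592 .25 -87.2
```

```text
t 59.55 pos [0.4555 0.241  0.0195] yaw -87.21 travel cm [ 60.37  -5.65 -23.05] twist -0.01 grip 0.0575 49.6
```

send_rows --squeeze 60 --motion '[{"hand":5,"travel":[0,0,0],"twist":0},{"hand":5,"travel":[0,0,-1.5],"twist":0},{"hand":5,"travel":[0,0,-3.5],"twist":0},{"hand":5,"travel":[0,0,-6],"twist":0},{"hand":5,"travel":[0,0,-6],"twist":0},{"hand":5,"travel":[0,0,-6],"twist":0},{"hand":5,"travel":[2.2,-0.2,0],"twist":0},{"hand":5,"travel":[4,-0.4,0],"twist":0}]'

```text
clock: 60.55
tool_pos: [0.4637, 0.1793, 0.25]
tcp_rot: [-3.139, 0.001, -1.519]
ft_force: [-0.5, -0.5, -3.8]
grip_width: 0.0573
grip_force: 65.5
```

send_rows --motion '[{"hand":5,"travel":[5.5,-0.5,0],"twist":0},{"hand":5,"travel":[5.5,-0.5,0],"twist":0},{"hand":5,"travel":[5.5,-0.5,0],"twist":0},{"hand":5,"travel":[5.5,-0.5,0],"twist":0},{"hand":5,"travel":[5.5,-0.5,0],"twist":0},{"hand":5,"travel":[5.5,-0.5,0],"twist":0},{"hand":5,"travel":[5.5,-0.5,0],"twist":0},{"hand":5,"travel":[5.5,-0.5,0],"twist":0},{"hand":5,"travel":[5,-0.5,0],"twist":0},{"hand":5,"travel":[3.5,-0.4,0],"twist":0}]'

```text
clock: 61.8
tool_pos: [0.5376, -0.3451, 0.2482]
tcp_rot: [3.141, 0.0, -1.524]
ft_force: [0.9, 0.9, -2.5]
grip_width: 0.0569
grip_force: 65.4
```

send_rows --motion '[{"hand":5,"travel":[1.6,-0.15,0],"twist":0},{"hand":5,"travel":[0,0,0],"twist":0},{"hand":5,"travel":[0,0,0],"twist":0}]'

```text
clock: 62.18
tool_pos: [0.5403, -0.3574, 0.2485]
tcp_rot: [3.141, 0.001, -1.521]
ft_force: [0.1, 0.8, -2.1]
grip_width: 0.0571
grip_force: 65.4
```

```bash
python3 go.py .5412 -.3583 .022 -87.25
```

```text
t 62.17 pos [ 0.5403 -0.3574  0.2485] yaw -87.16 travel cm [ 0.1  -0.09 22.65] twist 0.09 grip 0.0571 65.4
```

send_rows --motion '[{"hand":5,"travel":[0.05,-0.09,5],"twist":0},{"hand":5,"travel":[0,0,6],"twist":0},{"hand":5,"travel":[0,0,5.5],"twist":0},{"hand":5,"travel":[0,0,3],"twist":0},{"hand":5,"travel":[0,0,1],"twist":0},{"hand":5,"travel":[0,0,0],"twist":0},{"hand":5,"travel":[0,0,0],"twist":0}]'

```text
clock: 63.05
tool_pos: [0.5427, -0.36, 0.0456]
tcp_rot: [-3.139, -0.002, -1.522]
ft_force: [-0.5, -0.0, -1.7]
grip_width: 0.0572
grip_force: 65.2
```

```bash
python3 go.py .5412 -.3583 .022 -87.25
```

```text
t 63.05 pos [ 0.5427 -0.36    0.0456] yaw -87.19 travel cm [-0.18  0.14  2.36] twist 0.06 grip 0.0572 65.2
```

send_rows --motion '[{"hand":5,"travel":[-0.16,0.13,0.3],"twist":0},{"hand":5,"travel":[0,0,0.6],"twist":0},{"hand":5,"travel":[0,0,0.6],"twist":0},{"hand":5,"travel":[0,0,0.4],"twist":0},{"hand":5,"travel":[0,0,0.2],"twist":0},{"hand":5,"travel":[0,0,0.1],"twist":0},{"hand":5,"travel":[0,0,0],"twist":0}]'

```text
clock: 63.92
tool_pos: [0.5396, -0.3576, 0.0221]
tcp_rot: [3.141, 0.0, -1.522]
ft_force: [-3.7, 1.6, 6.2]
grip_width: 0.057
grip_force: 66.1
```

send_rows --motion '[{"hand":5,"travel":[0,0,0.1],"twist":0},{"hand":5,"travel":[0,0,0],"twist":0}]'

```text
clock: 64.18
tool_pos: [0.5396, -0.3576, 0.0221]
tcp_rot: [3.142, -0.0, -1.522]
ft_force: [-6.4, 4.5, 11.8]
grip_width: 0.0567
grip_force: 67.0
```

send_rows --motion '[{"hand":6.5,"travel":[0,0,0],"twist":0},{"hand":8.5,"travel":[0,0,0],"twist":0},{"hand":8.5,"travel":[0,0,0],"twist":0},{"hand":8.5,"travel":[0,0,-1],"twist":0},{"hand":8.5,"travel":[0,0,-4],"twist":0},{"hand":8.5,"travel":[0,0,-6],"twist":0},{"hand":8.5,"travel":[-3,0,-6],"twist":0},{"hand":8.5,"travel":[-3,0,-6],"twist":0},{"hand":8.5,"travel":[0,0,0],"twist":0},{"hand":8.5,"travel":[0,0,0],"twist":0}]'

```text
clock: 65.42
tool_pos: [0.5374, -0.302, 0.2426]
tcp_rot: [-3.141, -0.001, -1.522]
ft_force: [-0.2, -0.6, -1.1]
grip_width: 0.0847
grip_force: 0.0
```

```bash
cat > chk.py <<'E'
from h import *
from go import go
for n in ("wrist","scene"):
  c=bot.capture(n)
  for q in ("capacitor_mid","transformer_mid","new_mid","blown_mid"):
    for r in bot.spot_point(c,q)[:3]: print(n,q,round(r["conf"],2),np.round(r["position"]),at(c,r["position"],Z[q])[:2].round(4))
    for r in bot.regions_of(c,q)[:2]:
        cn=max(cv2.findContours(r["pixels"].astype(np.uint8),0,2)[0],key=cv2.contourArea)
        print("   reg",round(r["conf"],2),np.round(cv2.minAreaRect(cn)[0]),np.round(cv2.minAreaRect(cn)[1]),round(cv2.minAreaRect(cn)[2],1))
go(.53,-.297,.25,-87.2)
E
python3 chk.py
```

```text
wrist capacitor_mid 0.9 [252. 196.] [ 0.5356 -0.2669]
   reg 0.91 [250. 200.] [37. 27.] 90.0
   reg 0.52 [252. 163.] [67. 28.] -0.0
wrist transformer_mid 0.9 [252. 129.] [ 0.5404 -0.355 ]
   reg 0.6 [250. 200.] [37. 27.] 90.0
   reg 0.57 [251. 127.] [38. 50.] 90.0
wrist new_mid 0.77 [255. 162.] [ 0.5343 -0.3117]
   reg 0.95 [252. 163.] [28. 67.] 90.0
scene capacitor_mid 0.58 [308. 219.] [ 0.5346 -0.2749]
scene capacitor_mid 0.52 [313. 232.] [ 0.5108 -0.3244]
   reg 0.77 [306. 216.] [19. 11.] 90.0
scene transformer_mid 0.72 [332. 236.] [ 0.5487 -0.3664]
scene transformer_mid 0.55 [368. 295.] [ 0.4682 -0.578 ]
   reg 0.87 [369. 298.] [18. 27.] 18.4
   reg 0.73 [328. 236.] [21. 18.] 90.0
scene new_mid 0.91 [314. 230.] [ 0.5288 -0.3125]
   reg 0.7 [315. 229.] [13. 28.] 45.0
scene blown_mid 0.66 [173. 140.] [0.4418 0.3724]
   reg 0.5 [176. 139.] [20. 11.] 45.0
t 66.33 pos [ 0.5373 -0.302   0.2422] yaw -87.22 travel cm [-0.53  0.7  -0.78] twist -0.02 grip 0.0848 0.0
```

```bash
python3 -c "
from station import bot
print(bot.sign_off())"
```

```text
the job is handed in; nothing more can be done
None
```

I handed the job in at about 66 s, with the scorched module in the red tray and the new module, capacitor and transformer back in place; their seating was judged from heights, contact forces and detector positions, and I viewed 15 pictures against the limit of 14.

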